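Clamp the board in the vice, then hold the loupe over its chip

ROBOT

A 7-joint arm with a two-finger parallel gripper is mounted at the origin on a cart in front of the work surface, level with it; the furniture and walls round the work are solid. World frame = base frame: x ahead of the robot, y to its left, z up, the work surface at z = 0. Lengths are in m, angles in rad, forces in N, time in s.
With the tool pointing down it reaches from about 0.35 to 0.9 m from the base axis. Payload 7.2 kg.
Tool frame: the origin (TCP) lies on the centre line of the jaws, within the pads' length; the fingertips stand 25 mm ahead of it and the grasp point (between the pads) lies 6 mm ahead of it (arm.tcp_to_tips is the distance from the TCP to the fingertips, in m); z points along the fingers, y is the line along which they close (so a half turn about z gives the same grasp; the last joint's range is limited). The gripper opens to 85 mm and grips with 20 to 120 N. Pads are 22 mm wide; open, the fingers measure 114 mm over their backs; the gripper's body (76 mm by 85 mm) begins 54 mm behind the grasp point. The pads swing forward as they close: fully open they stand 13 mm farther back than shut.
Start: joints at [-1.2, 0.411, -0.013, 1.596, 0.006, 1.134, -0.082], TCP at [0.266, 0.566, 0.256] pointing down, gripper open.
Joint ranges: [-2.95, 2.95], [-0.29, 1.99], [-1.47, 1.44], [0.14, 2.54], [-1.03, 4.17], [0.13, 1.85], [-2.86, 2.86]. Speed limits (rad/s): [2.39, 2.39, 3.01, 3.01, 3.14, 3.14, 3.14].

INTERFACE

Orientations are given as a rotation vector (axis times angle).
In Python, from rig import telemetry, viewer, arm, nets gives the robot as it stands.
- The arm moves only by the tool step_arm, never from a script. Its argument "commands" is a list of rows, each a list of 7 numbers: the closure, from -1 (fully open) to 1 (shut), then the shift along the world's x, y, z in units of 0.1 m (1.0 is 0.1 m), then the turn, a rotation vector about the world's x, y, z in units of pi/4 rad (1.0 is pi/4 rad). A call has 1 to 10 rows; each row is the pose to reach, as a shift and turn from the pose commanded when the call began; what a row does not reach only later rows make up. A row lasts 1/10 s, in which the tool goes at most 50 mm and 8.59 degrees, less where a joint would pass 70% of its speed; a pose out of reach is approached as far as the arm can. A call with a number of a shift or a turn outside -1 to 1 is refused whole. A call with a gripper value outside its range is refused whole. The fingers move at their own pace and stop on an object; the grip force is fixed at half the most. Time passes only in rows, so rows that repeat a pose let the fingers close. It gives the time, the measured TCP pose, the force, the opening and the grip force at its end, in the units of the state.
- telemetry.read_state(): the state, without advancing time (a new reading comes with each control period).
- viewer.grab_frame(name): name is "scene" or "top" or "wrist"; returns a dict with "frame" (400x640x3 uint8, red, green, blue), "K" (3x3 intrinsics, pixels), "rvec" (rotation vector, rad) and "tvec" (3), from world to camera coordinates, as OpenCV has them; the wrist camera has in their place "tool_from_camera" (4x4, takes a point from camera to tool coordinates, whose origin is the TCP and whose axes are the flange's). Camera axes: x right, y down, z forward; pixel columns grow to the right and rows downward; lengths in m; the calibration is good to about 2 mm. The wrist camera is an equidistant fisheye: a pixel r from the principal point sees the ray r / f radians off the axis. A picture is of the moment at which its call begins: read the wrist's pose just before it. There is no depth.
- arm.job_done(): hands the job in; it is judged then, once.
Trained networks look in the newest picture that a camera, given by its name, has taken for a name from the list of things; names that differ only in an ending like _2 or _b are one class to them, and where a whole thing is asked for, a point or a joint stands for the part that bears it (a point fixed in the world has none). Each returns a list of dicts, best first, with "p" (0 to 1); they miss things now and then, are a little off and sometimes report something else, mostly with a low value. They report only what shows in the picture. A call takes as long as a camera call. They do not tell look-alikes from the thing itself.
- nets.recognise(label, camera): "rect" ([centre column, centre row, width, height] as shares, 0 to 1, of the picture: columns of its width, rows of its height, round what is visible of it).
- nets.silhouettes(label, camera): "mask" (400x640 bool, what is visible of it) and "rect" ([centre column, centre row, width, height] as shares, 0 to 1, of the picture: columns of its width, rows of its height, round what is visible of it).
The state is a dict: "clock": time; "q": joint angles; "qd": joint speeds; "joint_efforts": joint torques, N m; "ee_pos": TCP position; "tcp_rot": TCP orientation; "wrist_force": force on the tool from outside, world axes, zero at the start; "ft_torque": the same for the moment, N m; "opening": finger opening in m; "grasp_force": force on a finger pad.
Only numpy, scipy, OpenCV 4.12 (cv2) and the standard library are available. Lean on these libraries where they do the work, as an engineer would, in place of code of your own. Each camera call takes 0.05 s, during which the arm holds its last target. There are 200 camera calls.

TASK

Clamp the loose green circuit board in the board vice: turn the vice's red knob clockwise (seen from the knob's end) until the board is pressed tight and square against the fixed jaw; let the screw drive the jaw, do not shove the jaw by hand. Then pick up the black loupe, carry it across without disturbing the jar, cup and bottle that stand in the way or the rosin tin, and hold it upright, small end down, centred over the board's big square black chip and about 1 cm clear of it, never touching board or vice with the loupe. The program finishes there, with the loupe still held motionless in the gripper above the clamped board.

Things in the scene. Friction and masses are not known exactly. Their poses are not given: they have to be found in the camera images.
- board_vice: Board vice fixed to the worktop: blue base 75x150x8 mm, two 8 mm rods along y at x=+-24 (tops z=28), fixed jaw at the +y end, its black pad facing -y at y=+63.5 mm (70 long in x, top z=44), end plate at y=-58 to -46 (top z=38) carrying the screw, red knob outside it. Origin on the worktop under the vice; x along the jaws, z up, knob at the -y end (robot's right at yaw 0).
- board_vice_jaw: The vice's moving jaw, 70x14x32 mm, top 43 mm above the worktop. Its origin lies on the vice's origin when fully open and shifts along the vice's +y as it closes; the face of its black pad is at y=+23.5 mm from its own origin. The board is 33 mm wide: the jaw has it tight when it has moved about 7 mm from fully open. Move it only by the screw.
- board_vice_screw (a joint): Angle of screw and knob, rad; starts between -1.0 and 0. Clockwise seen from the knob's end (looking along the vice's +y) makes it fall and moves the jaw 2.39 mm per rad towards the fixed jaw; the board is gripped at about -2.93. Light friction (0.02 N m); stays where left and keeps its clamping force. 0.05 to 0.15 rad past first contact makes it tight.
- vice_knob (a point): Centre of the red knob, 26 mm diameter, 16 mm long, axis horizontal along the vice's y, 24 mm above the worktop, y=-80.5 mm in the vice's frame. Can be pinched from above across its diameter (fingers closing along the vice's x) and turned by tilting the gripper about the knob's axis, in several grasps.
- board: Green circuit board, 62x33 mm (x, y), 2 mm thick, on four 10 mm brass standoffs that stand on the vice's rods; about 50 g. Starts loose and slightly crooked between the open jaws. Origin: centre of its underside at the standoffs' feet, z up. Top of the bare board z=12 mm; no part higher than z=15 mm.
- board_chip (a point): Centre of the top face of the big square black chip on the board (14 x 14 mm, with a white dot near one corner), at (5, 1, 14) mm in the board's frame; z axis up. About 42 mm above the worktop, 2 mm lower than the top of the fixed jaw.
- loupe: Black watchmaker's loupe standing upright on its small end: 33 mm diameter at the bottom, widening to 38 mm at the top, 31 mm high, about 30 g. Origin: centre of its underside (small end); z is its optical axis, up. Grasp it round the barrel from above.
- wipes_jar: Clear jar of pink wipes with a white lid, 68 mm diameter, 126 mm high, a bystander between loupe and vice. Origin: centre of its underside.
- swab_cup: Dark grey cup of cotton swabs, 64 mm diameter, cup 81 mm high, swabs up to 138 mm, a bystander between loupe and vice. Origin: centre of its underside.
- bottle_clear: Small clear bottle with blue cap, 39 mm diameter, 96 mm high, a bystander between loupe and vice. Origin: centre of its underside.
- rosin_tin: Flat yellow rosin tin, 45 mm diameter, 18 mm high, a bystander near the loupe. Origin: centre of its underside.
Not all that is in view belongs to the job. What is shaped like the loupe but pink or yellow is not meant.

How it is judged:
On the way, in this order (a step that is already met when the one before it is completed fails the run):
1. the board is clamped tight and square between the vice's jaws (contact force between board and board_vice_jaw above 4 N and y of board in the frame of board_vice above 0.0462 m and angle between the x axis of board and the x axis of board_vice, either way round below 0.015 rad), for 0.3 s.
2. the loupe is lifted, held in the fingers (height (world z) of loupe above 0.03 m and contact force between loupe and the fingers above 1 N), for 0.2 s.
At the end, for the whole second after the job is handed in: Board pressed by the moving jaw with over 4 N, within 0.8 mm of its seat on the fixed jaw, square within 0.015 rad. Loupe held by the fingers, still, upright within 0.15 rad, axis within 6 mm of the chip's centre, underside 4 to 18 mm above it; loupe and arm touch neither board nor vice (all of step 1 and horizontal distance between loupe and board_chip below 0.006 m and z of loupe in the frame of board_chip between 0.004 and 0.018 m and angle between loupe's own z axis and vertical below 0.15 rad and contact force between loupe and the fingers above 1 N and contact force between each of loupe, the arm and board_vice below 0.05 N and contact force between each of loupe, the arm and board below 0.05 N and linear speed of loupe below 0.02 m/s); the arm keeps its last pose, push and grip.
It fails at once if the moving jaw is shoved by the robot instead of being driven by its screw (more than 3 N) (contact force between the arm and board_vice_jaw above 3 N).
It fails at once if the loupe touches the board or the vice (contact force between loupe and board above 0.3 N or contact force between loupe and board_vice above 0.3 N).
It fails at once if the jar, cup, bottle or rosin tin is moved by more than 15 mm (distance of any of wipes_jar, swab_cup, bottle_clear, rosin_tin from where it was at the start of the episode above 0.015 m).
It also fails if it takes over 69 s, if anything falls off the work surface, if the arm or the gripper's body presses on something with over 40 N, if the wrist force passes 120 N, or if a joint passes its speed limit or range.

## Working session

There is one attempt and no reset: what is moved stays moved. The work goes in short steps, Python scripts to look and compute and a tool call to move; the robot and the scene stay as the last step left them, time stands still between calls to the robot, and variables do not carry over. Pictures are saved under pics/ and viewed, at most 10 in all, crops included, and the job is handed in when it is done.

Besides the shell and the picture viewer there is one more tool, called after "Request:" as name(argument=value, ...), one argument or row to a line, values as JSON. step_arm: Moves the arm, as the interface text tells. Shifts and turns lie within -1 to 1; 1 stands for 0.1 m of shift or pi/4 rad of turn. Its arguments: {"type":"object","properties":{"commands":{"type":"array","items":{"type":"array","items":{"type":"number","minimum":-1,"maximum":1}}}},"required":["commands"]}

```bash
mkdir -p pics; ls; cat > h.py <<'E'
import numpy as np, cv2
from scipy.spatial.transform import Rotation as R
from rig import telemetry, viewer, arm, nets
def save(f,name): cv2.imwrite('pics/'+name+'.png',f[:,:,::-1])
def ray(fr,uv):
    Rm=R.from_rotvec(np.ravel(fr['rvec'])).as_matrix();t=np.ravel(fr['tvec'])
    d=Rm.T@np.linalg.inv(fr['K'])@np.array([uv[0],uv[1],1.]);return -Rm.T@t,d
def onz(fr,uv,z):
    o,d=ray(fr,uv);return o+d*(z-o[2])/d[2]
def proj(fr,p):
    Rm=R.from_rotvec(np.ravel(fr['rvec'])).as_matrix();c=Rm@np.asarray(p)+np.ravel(fr['tvec'])
    q=fr['K']@c;return q[:2]/q[2]
def wray(fr,st,uv):
    K=fr['K'];v=np.array([uv[0]-K[0,2],uv[1]-K[1,2]]);r=np.hypot(*v);th=r/K[0,0]
    d=np.array([*(v/max(r,1e-9)*np.sin(th)),np.cos(th)])
    T=np.eye(4);T[:3,:3]=R.from_rotvec(st['tcp_rot']).as_matrix();T[:3,3]=st['ee_pos']
    T=T@fr['tool_from_camera'];return T[:3,3],T[:3,:3]@d
def wonz(fr,st,uv,z):
    o,d=wray(fr,st,uv);return o+d*(z-o[2])/d[2]
def wproj(fr,st,p):
    T=np.eye(4);T[:3,:3]=R.from_rotvec(st['tcp_rot']).as_matrix();T[:3,3]=st['ee_pos']
    T=T@fr['tool_from_camera'];c=T[:3,:3].T@(np.asarray(p)-T[:3,3]);th=np.arctan2(np.hypot(c[0],c[1]),c[2]);n=np.hypot(c[0],c[1])
    K=fr['K'];return K[0,0]*th*c[:2]/n+K[:2,2]
E
python3 - <<'E'
from h import *
print(telemetry.read_state())
for c in ['top','scene']:
    f=viewer.grab_frame(c);save(f['frame'],c+'0');print(c,f['K'],f['rvec'],f['tvec'])
    for l in ['board_vice','vice_knob','board','board_chip','loupe','wipes_jar','swab_cup','bottle_clear','rosin_tin']:
        for d in nets.recognise(l,c)[:3]:
            r=np.array(d['rect'])*[640,400,640,400]; print(l,round(d['p'],2),r.round(0),onz(f,r[:2],0.0).round(3))
E
```

```text
pics
{'clock': 0.0, 'q': array([-1.20020357,  0.41192166, -0.0126737 ,  1.59709522,  0.00561194,
        1.13429841, -0.08219052]), 'qd': array([-0.00074084, -0.00140491, -0.00095892, -0.0005427 , -0.00017162,
        0.00062105,  0.00098123]), 'joint_efforts': array([ 1.03298695e-03, -6.00629926e+01,  6.82571288e-01, -2.99411577e+01,
        1.38083578e-02,  1.05522564e-02, -1.43498141e-05]), 'ee_pos': array([0.26538536, 0.56532708, 0.25541875]), 'tcp_rot': array([-6.83682419e-01, -3.06606812e+00,  2.62671432e-03]), 'wrist_force': array([-0.44013287,  0.33339528, -0.2222958 ]), 'ft_torque': array([-0.03539829,  0.01268996,  0.01266419]), 'grasp_force': 0.0, 'opening': 0.0854401901447631}
top [[494.07113502   0.         319.52182421]
 [  0.         494.07113502 199.26426002]
 [  0.           0.           1.        ]] [ 2.17558956 -2.1374194   0.10830873] [0.01710902 0.58152269 1.37974442]
board_vice 0.79 [391. 208.  59.  34.] [ 0.562 -0.18   0.   ]
vice_knob 0.57 [384. 204.  12.  24.] [ 0.573 -0.161  0.   ]
vice_knob 0.23 [390. 207.  64.  34.] [ 0.567 -0.179  0.   ]
board 0.49 [374. 
[... 685 characters left out ...]
.596 0.086 0.   ]
vice_knob 0.62 [418. 259.   8.  10.] [ 0.584 -0.239  0.   ]
board 0.68 [369. 239.  21.  24.] [ 0.581 -0.116  0.   ]
board_chip 0.77 [368. 239.  18.  28.] [ 0.581 -0.114  0.   ]
board_chip 0.28 [293. 202.  26.  46.] [0.598 0.099 0.   ]
loupe 0.74 [236. 148.  15.  22.] [0.693 0.34  0.   ]
loupe 0.69 [239. 190.  17.  20.] [0.565 0.243 0.   ]
loupe 0.53 [256. 169.  14.  20.] [0.65  0.248 0.   ]
wipes_jar 0.69 [316. 169.  25.  56.] [0.726 0.104 0.   ]
wipes_jar 0.23 [422. 259.  14.  13.] [ 0.588 -0.249  0.   ]
swab_cup 0.73 [297. 205.  32.  44.] [0.591 0.085 0.   ]
bottle_clear 0.68 [277. 233.  18.  37.] [0.493 0.083 0.   ]
rosin_tin 0.6 [222. 221.  20.  14.] [0.463 0.222 0.   ]
```

```bash
python3 - <<'E'
import cv2
a=cv2.imread('pics/top0.png')[130:280,190:440]
b=cv2.imread('pics/scene0.png')[120:290,190:450]
a=cv2.resize(a,(500,300),interpolation=cv2.INTER_CUBIC);b=cv2.resize(b,(500,300*1),interpolation=cv2.INTER_CUBIC)
cv2.imwrite('pics/both.png',cv2.vconcat([a,b]))
E
```

```text
(no output)
```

View pics/both.png

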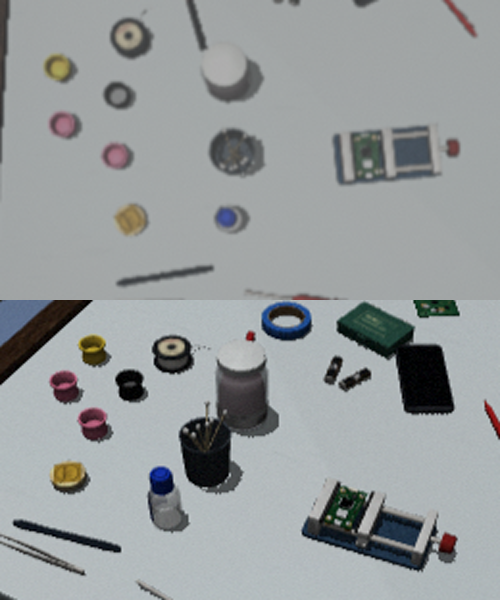

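```bash
python3 - <<'E'
from h import *
f=viewer.grab_frame('top')
g=lambda x,y,z:onz(f,(190+x/2,130+y/2),z).round(3)
print('knob',g(453,147,.024),'loupe',g(118,95,.025),'chip',g(367,156,.042))
print('jar lid',g(222,66,.126),'cup',g(232,152,.08),'bottle cap',g(229,217,.09),'tin',g(130,219,.018),'pink',g(117,156,.025),'spool',g(130,37,.02))
T,f2=viewer.grab_frame('scene'),None
h=lambda x,y,z:onz(T,(190+x*.52,120+(y-300)*170/300),z).round(3)
print('knob',h(448,543,.024),'loupe',h(130,384,.02))
s=telemetry.read_state();print(R.from_rotvec(s['tcp_rot']).as_matrix().round(3))
E
```

```text
knob [ 0.575 -0.251  0.024] loupe [0.642 0.233 0.025] chip [ 0.558 -0.126  0.042]
jar lid [0.668 0.078 0.126] cup [0.556 0.064 0.08 ] bottle cap [0.467 0.065 0.09 ] tin [0.464 0.211 0.018] pink [0.553 0.231 0.025] spool [0.729 0.219 0.02 ]
knob [ 0.574 -0.251  0.024] loupe [0.641 0.232 0.02 ]
[[-0.905  0.425 -0.   ]
 [ 0.425  0.905 -0.   ]
 [-0.    -0.    -1.   ]]
```

Request:
step_arm(
  commands=[
    [-1,0.19,-0.48,-0.02,0,0,-0.09],
    [-1,0.38,-0.96,-0.04,0,0,-0.16],
    [-1,0.38,-0.96,-0.04,0,0,-0.16],
  ],
)

```text
clock: 1.4
ee_pos: [0.3073, 0.4637, 0.2522]
tcp_rot: [0.888, 3.011, -0.005]
wrist_force: [-0.0, 0.0, -0.3]
opening: 0.0852
grasp_force: 0.0
```

Request:
step_arm(
  commands=[
    [-1,0.19,-0.48,-0.02,0,0,-0.09],
    [-1,0.38,-0.96,-0.04,0,0,-0.16],
    [-1,0.38,-0.96,-0.04,0,0,-0.16],
  ],
)

```text
clock: 1.7
ee_pos: [0.3445, 0.368, 0.2484]
tcp_rot: [1.075, 2.95, -0.003]
wrist_force: [-0.2, 0.4, -0.3]
opening: 0.0851
grasp_force: 0.0
```

Request:
step_arm(
  commands=[
    [-1,0.19,-0.48,-0.02,0,0,-0.09],
    [-1,0.38,-0.96,-0.04,0,0,-0.16],
    [-1,0.38,-0.96,-0.04,0,0,-0.16],
  ],
)

```text
clock: 2.0
ee_pos: [0.3818, 0.2724, 0.2445]
tcp_rot: [1.258, 2.877, -0.002]
wrist_force: [0.4, 0.3, 0.3]
opening: 0.0856
grasp_force: 0.0
```

Request:
step_arm(
  commands=[
    [-1,0.19,-0.48,-0.02,0,0,-0.09],
    [-1,0.38,-0.96,-0.04,0,0,-0.16],
    [-1,0.38,-0.96,-0.04,0,0,-0.16],
  ],
)

```text
clock: 2.3
ee_pos: [0.4195, 0.1768, 0.2406]
tcp_rot: [1.436, 2.792, -0.001]
wrist_force: [0.2, 1.0, 0.4]
opening: 0.0852
grasp_force: 0.0
```

Request:
step_arm(
  commands=[
    [-1,0.19,-0.48,-0.02,0,0,-0.09],
    [-1,0.38,-0.96,-0.04,0,0,-0.16],
    [-1,0.38,-0.96,-0.04,0,0,-0.16],
  ],
)

```text
clock: 2.6
ee_pos: [0.4574, 0.0809, 0.2367]
tcp_rot: [1.607, 2.697, -0.001]
wrist_force: [-0.2, 0.4, 0.2]
opening: 0.0856
grasp_force: 0.0
```

Request:
step_arm(
  commands=[
    [-1,0.19,-0.48,-0.02,0,0,-0.09],
    [-1,0.38,-0.96,-0.04,0,0,-0.16],
    [-1,0.38,-0.96,-0.04,0,0,-0.16],
  ],
)

```text
clock: 2.9
ee_pos: [0.4954, -0.0152, 0.2327]
tcp_rot: [1.773, 2.59, -0.002]
wrist_force: [0.7, -0.1, 0.6]
opening: 0.0853
grasp_force: 0.0
```

Request:
step_arm(
  commands=[
    [-1,0.19,-0.48,-0.02,0,0,-0.09],
    [-1,0.38,-0.96,-0.04,0,0,-0.16],
    [-1,0.38,-0.96,-0.04,0,0,-0.16],
  ],
)

```text
clock: 3.2
ee_pos: [0.5332, -0.1115, 0.2285]
tcp_rot: [1.931, 2.474, -0.003]
wrist_force: [0.2, -0.2, -0.2]
opening: 0.0854
grasp_force: 0.0
```

Request:
step_arm(
  commands=[
    [-1,0.19,-0.48,-0.02,0,0,-0.09],
    [-1,0.38,-0.96,-0.04,0,0,-0.16],
    [-1,0.38,-0.96,-0.04,0,0,-0.16],
    [-1,0.38,-0.96,-0.04,0,0,-0.16],
  ],
)

```text
clock: 3.6
ee_pos: [0.57, -0.2024, 0.2237]
tcp_rot: [-2.077, -2.357, 0.001]
wrist_force: [0.2, 0.7, 0.2]
opening: 0.0856
grasp_force: 0.0
```

```bash
python3 - <<'E'
from h import *
s=telemetry.read_state();f=viewer.grab_frame('wrist');save(f['frame'],'w1')
print(s['clock'],s['ee_pos'],R.from_rotvec(s['tcp_rot']).as_matrix().round(3),s['q'].round(2))
print(f['K'][0],f['K'][1],f['tool_from_camera'])
for l in ['board_vice','vice_knob','board','board_chip','board_vice_jaw']:
    for d in nets.recognise(l,'wrist')[:2]:
        r=np.array(d['rect'])*[640,400,640,400]; print(l,round(d['p'],2),r.round(0),wonz(f,s,r[:2],0.03).round(4))
E
```

```text
3.6 [ 0.56999449 -0.2024488   0.22365984] [[-0.126  0.992 -0.001]
 [ 0.992  0.126 -0.   ]
 [-0.    -0.001 -1.   ]] [-0.14  0.44  0.56  1.71 -0.26  1.06  0.62]
[309.70691629   0.         320.94714238] [  0.         309.70691629 199.33615306] [[ 4.00653198e-04 -9.50725957e-01 -3.10032246e-01  7.92015926e-02]
 [ 9.99999912e-01  3.42787502e-04  2.41123908e-04  8.64290655e-04]
 [-1.22967579e-04 -3.10032315e-01  9.50726011e-01 -1.16206413e-01]
 [ 0.00000000e+00  0.00000000e+00  0.00000000e+00  1.00000000e+00]]
board_vice 0.8 [323. 146.  75. 172.] [ 0.5688 -0.1677  0.03  ]
vice_knob 0.96 [321. 218.  20.  24.] [ 0.5763 -0.2444  0.03  ]
board 0.67 [325. 137.  74.  21.] [ 0.569  -0.1588  0.03  ]
board 0.59 [320. 104.  65.  36.] [ 0.5605 -0.1265  0.03  ]
board_chip 0.97 [321. 104.  69.  40.] [ 0.5606 -0.1259  0.03  ]
board_vice_jaw 0.98 [323. 135.  73.  21.] [ 0.567  -0.1563  0.03  ]
```

View pics/w1.png

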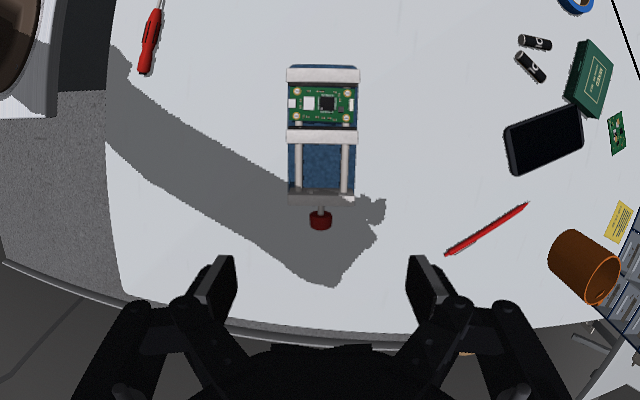

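```bash
python3 - <<'E'
import cv2
a=cv2.imread('pics/w1.png')[55:155,270:380]
cv2.imwrite('pics/w1c.png',cv2.resize(a,None,fx=6,fy=6,interpolation=cv2.INTER_CUBIC)[:600])
E
python3 - <<'E'
from h import *
s=telemetry.read_state();f=viewer.grab_frame('wrist')
for l,z in [('board_vice_jaw',.043),('vice_knob',.03),('board',.04)]:
    for d in nets.silhouettes(l,'wrist')[:1]:
        m=d['mask'].astype(np.uint8);c=cv2.findContours(m,0,1)[0];c=max(c,key=cv2.contourArea)
        b=cv2.boxPoints(cv2.minAreaRect(c));print(l,d['p'],b.round(1).tolist(),[wonz(f,s,q,z).round(4).tolist() for q in b])
E
```

```text
board_vice_jaw 0.59 [[287.0, 127.0], [357.0, 127.0], [357.0, 147.0], [287.0, 147.0]] [[0.5313, -0.1498, 0.043], [0.5979, -0.1411, 0.043], [0.6009, -0.1604, 0.043], [0.5335, -0.1692, 0.043]]
vice_knob 0.93 [[304.29998779296875, 217.39999389648438], [323.79998779296875, 205.6999969482422], [335.20001220703125, 224.6999969482422], [315.6000061035156, 236.39999389648438]] [[0.5584, -0.2448, 0.03], [0.5776, -0.2288, 0.03], [0.5927, -0.2489, 0.03], [0.5734, -0.2656, 0.03]]
board 0.74 [[286.20001220703125, 122.4000015258789], [287.6000061035156, 88.19999694824219], [354.29998779296875, 90.9000015258789], [352.8999938964844, 125.0999984741211]] [[0.5298, -0.1457, 0.04], [0.5272, -0.1124, 0.04], [0.5907, -0.1068, 0.04], [0.5941, -0.14, 0.04]]
```

View pics/w1c.png

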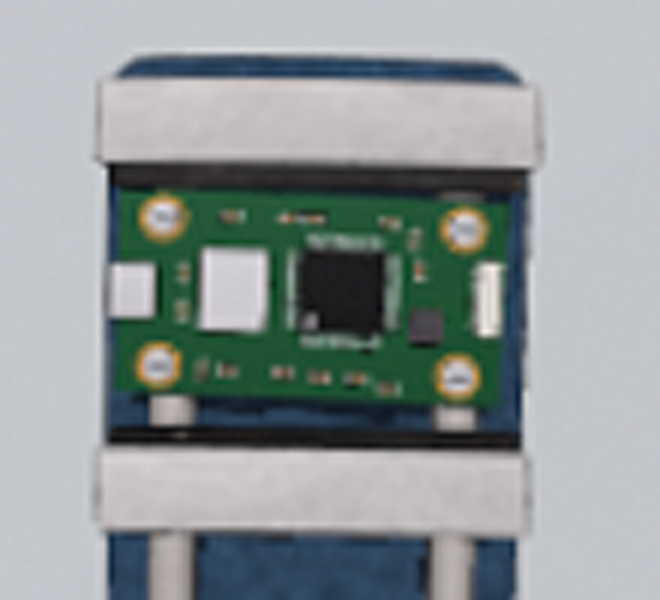

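```bash
python3 - <<'E'
from h import *
s=telemetry.read_state();f=viewer.grab_frame('wrist')
P=lambda x,y,z:wonz(f,s,(270+x/6,55+y/6),z)
for a,b,z in [((100,162),(540,166),.044),((100,78),(540,84),.044),((100,530),(525,532),.043),((100,448),(525,450),.043)]:
    p,q=P(*a,z),P(*b,z);d=q-p;print(((p+q)/2).round(4),np.hypot(*d[:2]).round(4),np.arctan2(d[1],d[0]).round(4))
print('chip',P(343,292,.042).round(4),'knob',wonz(f,s,(321,220),.032).round(4))
E
```

```text
[ 0.5603 -0.1037  0.044 ] 0.0691 0.1206
[ 0.5586 -0.0903  0.044 ] 0.0689 0.1161
[ 0.5668 -0.1626  0.043 ] 0.0686 0.1236
[ 0.565  -0.1493  0.043 ] 0.0681 0.1237
chip [ 0.5666 -0.124   0.042 ] knob [ 0.5764 -0.2459  0.032 ]
```

Request:
step_arm(
  commands=[
    [-0.5,0.07,-0.25,-0.3,0,0,-0.01],
    [-0.5,0.07,-0.46,-0.7,0,0,-0.01],
    [-0.5,0.07,-0.46,-0.9,0,0,-0.01],
    [-0.5,0.07,-0.46,-0.9,0,0,-0.01],
  ],
)

```text
clock: 4.55
ee_pos: [0.5745, -0.248, 0.1311]
tcp_rot: [-2.084, -2.344, 0.004]
wrist_force: [0.3, -0.2, 0.7]
opening: 0.064
grasp_force: 0.0
```

```bash
python3 - <<'E'
from h import *
s=telemetry.read_state();f=viewer.grab_frame('wrist');save(f['frame'],'w2')
print(s['clock'],s['ee_pos'],R.from_rotvec(s['tcp_rot']).as_matrix()[:,1],s['opening'],s['wrist_force'],s['ft_torque'])
for l in ['vice_knob']:
    for d in nets.silhouettes(l,'wrist')[:2]:
        m=d['mask'];hsv=cv2.cvtColor(f['frame'],cv2.COLOR_RGB2HSV)
        print(d['p'],np.array(d['rect'])*[640,400,640,400])
fr=f['frame'].astype(int);m=(fr[:,:,0]>2*fr[:,:,1]+20)&(fr[:,:,0]>2*fr[:,:,2]+20)
n,l,st,c=cv2.connectedComponentsWithStats(m.astype(np.uint8))
for i in range(1,n):
    if st[i,4]>60: print(st[i],c[i])
v=lambda x,y,z:np.array([.577,-.247,0])+[np.cos(.12)*x-np.sin(.12)*y,np.sin(.12)*x+np.cos(.12)*y,z]
for p in [(-.013,-.008,.024),(.013,-.008,.024),(0,-.008,.037),(0,.008,.037),(0,-.008,.011)]: print(p,wproj(f,s,v(*p)).round(1))
E
```

```text
4.55 [ 0.57449545 -0.2479856   0.13111756] [ 0.9930735   0.11737281 -0.00535271] 0.0640282434087428 [ 0.25083819 -0.234726    0.69386139] [0.03378328 0.02627586 0.00445358]
0.8 [323.072 208.12   34.496  34.6  ]
[ 89   0  19  25 361] [98.21606648 11.47091413]
[485 189  97  70 793] [532.55107188 225.29003783]
[307 199  32  26 641] [322.42901716 211.50078003]
(-0.013, -0.008, 0.024) [307.1 216.5]
(0.013, -0.008, 0.024) [340.7 216.5]
(0, -0.008, 0.037) [323.9 222.8]
(0, 0.008, 0.037) [324.  202.2]
(0, -0.008, 0.011) [323.8 210.7]
```

View pics/w2.png

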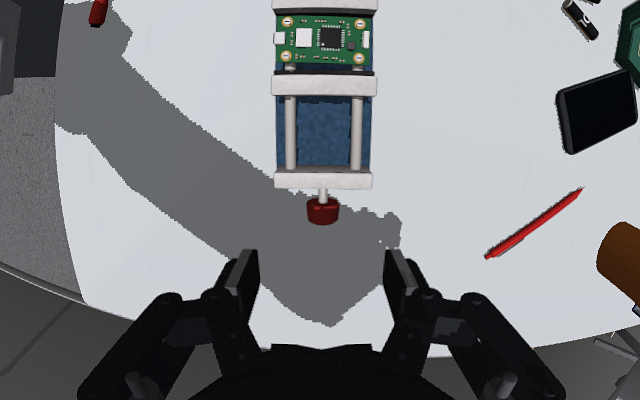

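Request:
step_arm(
  commands=[
    [-0.5,0,0,-0.4,0,0,0],
    [-0.5,0,0,-0.7,0,0,0],
    [-0.5,0,0,-0.9,0,0,0],
    [-0.5,0,0,-0.9,0,0,0],
    [-0.5,0,0,-0.9,0,0,0],
  ],
)

```text
clock: 5.15
ee_pos: [0.5777, -0.2483, 0.0461]
tcp_rot: [2.084, 2.349, 0.001]
wrist_force: [-0.7, 0.0, -0.3]
opening: 0.0639
grasp_force: 0.0
```

Request:
step_arm(
  commands=[
    [-0.5,-0.015,0,-0.04,0,0,0],
    [-0.5,-0.015,0,-0.04,0,0,0],
    [-0.2,-0.015,0,-0.04,0,0,0],
  ],
)

```text
clock: 5.45
ee_pos: [0.5755, -0.2483, 0.0413]
tcp_rot: [2.085, 2.349, 0.001]
wrist_force: [-0.4, -0.1, -0.5]
opening: 0.0518
grasp_force: 0.0
```

Request:
step_arm(
  commands=[
    [0.2,0,0,0,0,0,0],
    [0.4,0,0,0,0,0,0],
    [0.6,0,0,0,0,0,0],
    [0.8,0,0,0,0,0,0],
    [0.8,0,0,0,0,0,0],
  ],
)

```text
clock: 5.95
ee_pos: [0.575, -0.2483, 0.0409]
tcp_rot: [-2.086, -2.349, -0.0]
wrist_force: [-2.0, 0.6, 6.1]
opening: 0.0231
grasp_force: 58.6
```

Request:
step_arm(
  commands=[
    [0.2,0,0,0,0,0,0],
    [0.2,0.01,0,-0.05,0,0,0],
    [0.2,0.01,0,-0.05,0,0,0],
    [0.8,0.01,0,-0.05,0,0,0],
    [0.8,0.01,0,-0.05,0,0,0],
    [0.8,0.01,0,-0.05,0,0,0],
  ],
)

```text
clock: 6.55
ee_pos: [0.5751, -0.2482, 0.035]
tcp_rot: [-2.085, -2.348, 0.001]
wrist_force: [-4.1, 0.3, 1.5]
opening: 0.0237
grasp_force: 58.7
```

```bash
python3 - <<'E'
from h import *
s=telemetry.read_state();f=viewer.grab_frame('wrist');save(f['frame'],'w3')
print(s['ft_torque'],s['wrist_force'],s['ee_pos'])
cv2.imwrite('pics/w3c.png',cv2.resize(f['frame'][80:330,190:450,::-1],None,fx=2.3,fy=2.3,interpolation=cv2.INTER_CUBIC))
E
```

```text
[ 0.08860424  0.89625594 -0.10595396] [-4.13961097  0.26507574  1.47231335] [ 0.57506037 -0.24823227  0.03502286]
```

View pics/w3c.png

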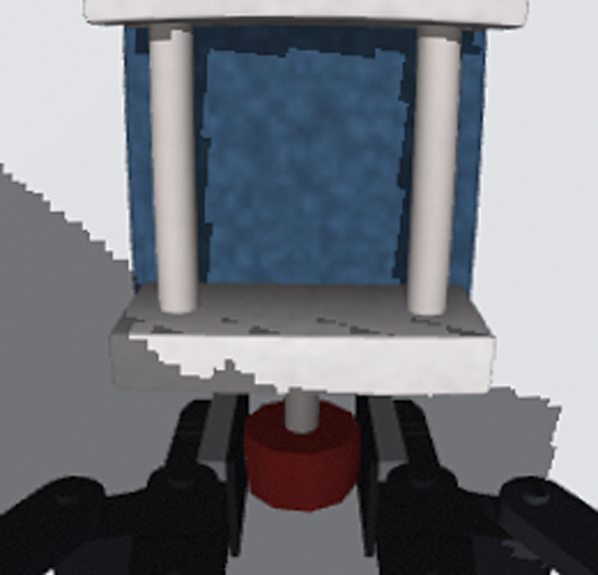

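Request:
step_arm(
  commands=[
    [0.2,0,0,0,0,0,0],
    [0.25,-0.01,0,0.06,0,0,0],
    [0.25,-0.035,-0.003,0.055,0.021,-0.176,0],
    [0.25,-0.055,-0.005,0.05,0.042,-0.352,0],
    [0.25,-0.08,-0.009,0.045,0.064,-0.53,0],
    [0.25,-0.09,-0.01,0.04,0.0745,-0.618,0],
    [0.25,-0.09,-0.01,0.04,0.0745,-0.618,0],
  ],
)

```text
clock: 7.3
ee_pos: [0.5664, -0.2504, 0.04]
tcp_rot: [1.839, 2.069, 0.517]
wrist_force: [-0.0, 0.2, -0.3]
opening: 0.032
grasp_force: 0.0
```

Request:
step_arm(
  commands=[
    [0.6,0,0,0,0,0,0],
    [0.8,0,0,0,0,0,0],
    [0.8,0,0,0,0,0,0],
    [0.8,0,0,0,0,0,0],
  ],
)

```text
clock: 7.7
ee_pos: [0.5663, -0.2504, 0.0408]
tcp_rot: [1.839, 2.071, 0.515]
wrist_force: [-19.0, 0.6, 22.7]
opening: 0.0236
grasp_force: 57.9
```

Request:
step_arm(
  commands=[
    [0.25,0,0,0,0,0,0],
    [0.25,0.02,0.003,-0.046,0,0,0],
    [0.25,0.02,0.003,-0.046,0,0,0],
    [0.8,0.02,0.003,-0.046,0,0,0],
    [0.8,0.02,0.003,-0.046,0,0,0],
    [0.8,0.02,0.003,-0.046,0,0,0],
  ],
)

```text
clock: 8.3
ee_pos: [0.5693, -0.2491, 0.035]
tcp_rot: [1.84, 2.072, 0.517]
wrist_force: [-1.7, 0.1, 2.6]
opening: 0.024
grasp_force: 58.7
```

Request:
step_arm(
  commands=[
    [0.8,0.016,0.002,0.007,-0.021,0.176,0],
    [0.8,0.033,0.004,0.012,-0.042,0.353,0],
    [0.8,0.05,0.006,0.014,-0.064,0.53,0],
    [0.8,0.067,0.008,0.014,-0.085,0.706,0],
    [0.8,0.085,0.01,0.012,-0.106,0.882,0],
    [0.8,0.092,0.011,0.01,-0.115,0.955,0],
    [0.8,0.092,0.011,0.01,-0.115,0.955,0],
  ],
)

```text
clock: 9.0
ee_pos: [0.5785, -0.2509, 0.0363]
tcp_rot: [-1.958, -2.207, 0.314]
wrist_force: [1.9, -9.1, -6.6]
opening: 0.0234
grasp_force: 67.7
```

Request:
step_arm(
  commands=[
    [0.8,0.016,0.002,-0.006,-0.021,0.176,0],
    [0.8,0.025,0.003,-0.01,-0.034,0.281,0],
    [0.8,0.025,0.003,-0.01,-0.034,0.281,0],
  ],
)

```text
clock: 9.3
ee_pos: [0.5805, -0.2484, 0.0343]
tcp_rot: [-1.835, -2.07, 0.528]
wrist_force: [-2.9, 0.0, 6.8]
opening: 0.0236
grasp_force: 70.2
```

```bash
cat > look.py <<'E'
from h import *
import sys
s=telemetry.read_state();f=viewer.grab_frame('wrist');save(f['frame'],sys.argv[1])
M=R.from_rotvec(s['tcp_rot']).as_matrix()
xv=np.array([np.cos(.12),np.sin(.12),0])
print(s['clock'],s['ee_pos'].round(4),'tilt deg',np.degrees(np.arctan2(-M[:,2]@xv,-M[2,2])).round(2),'F',s['wrist_force'].round(1),'T',s['ft_torque'].round(2))
E
python3 look.py w4; python3 -c "
import cv2
a=cv2.imread('pics/w4.png');cv2.imwrite('pics/w4b.png',a)"
```

```text
9.3 [ 0.5805 -0.2484  0.0343] tilt deg 28.48 F [-2.9  0.   6.8] T [0.09 0.91 0.19]
```

View pics/w4.png

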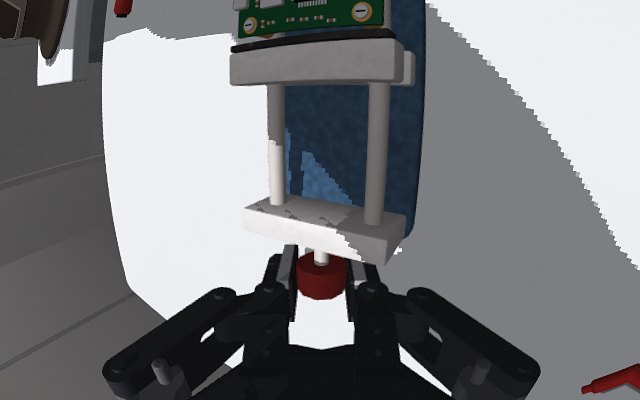

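Request:
step_arm(
  commands=[
    [0.25,0,0,0,0,0,0],
    [0.25,-0.016,-0.002,0.007,0.021,-0.176,0],
    [0.25,-0.033,-0.004,0.012,0.042,-0.353,0],
    [0.25,-0.05,-0.006,0.014,0.064,-0.53,0],
    [0.25,-0.067,-0.008,0.014,0.085,-0.706,0],
    [0.25,-0.085,-0.01,0.012,0.106,-0.882,0],
    [0.25,-0.092,-0.011,0.01,0.115,-0.955,0],
  ],
)

```text
clock: 10.05
ee_pos: [0.5694, -0.2494, 0.0367]
tcp_rot: [1.959, 2.2, 0.298]
wrist_force: [0.1, 0.3, -0.4]
opening: 0.0319
grasp_force: 0.0
```

Request:
step_arm(
  commands=[
    [0.25,-0.016,-0.002,-0.006,0.021,-0.176,0],
    [0.25,-0.025,-0.003,-0.01,0.034,-0.281,0],
    [0.25,-0.025,-0.003,-0.01,0.034,-0.281,0],
    [0.8,-0.025,-0.003,-0.01,0.034,-0.281,0],
    [0.8,-0.025,-0.003,-0.01,0.034,-0.281,0],
    [0.8,-0.025,-0.003,-0.01,0.034,-0.281,0],
  ],
)

```text
clock: 10.65
ee_pos: [0.5688, -0.2498, 0.0356]
tcp_rot: [1.84, 2.07, 0.518]
wrist_force: [-7.2, -0.1, 12.0]
opening: 0.0238
grasp_force: 63.9
```

```bash
python3 look.py w5
```

```text
10.65 [ 0.5688 -0.2498  0.0356] tilt deg -28.08 F [-7.2 -0.1 12. ] T [-0.07  0.69  0.32]
```

Second stroke.

Request:
step_arm(
  commands=[
    [0.8,0.016,0.002,0.007,-0.021,0.176,0],
    [0.8,0.033,0.004,0.012,-0.042,0.353,0],
    [0.8,0.05,0.006,0.014,-0.064,0.53,0],
    [0.8,0.067,0.008,0.014,-0.085,0.706,0],
    [0.8,0.085,0.01,0.012,-0.106,0.882,0],
    [0.8,0.092,0.011,0.01,-0.115,0.955,0],
    [0.8,0.092,0.011,0.01,-0.115,0.955,0],
  ],
)

```text
clock: 11.4
ee_pos: [0.5781, -0.2473, 0.036]
tcp_rot: [-1.954, -2.205, 0.31]
wrist_force: [-0.3, -1.5, -5.0]
opening: 0.0234
grasp_force: 68.5
```

Request:
step_arm(
  commands=[
    [0.8,0.016,0.002,-0.006,-0.021,0.176,0],
    [0.8,0.025,0.003,-0.01,-0.034,0.281,0],
    [0.8,0.025,0.003,-0.01,-0.034,0.281,0],
  ],
)

```text
clock: 11.7
ee_pos: [0.5806, -0.247, 0.0347]
tcp_rot: [-1.834, -2.071, 0.528]
wrist_force: [-3.9, 1.9, 9.3]
opening: 0.0233
grasp_force: 69.8
```

```bash
python3 look.py w6
```

```text
11.7 [ 0.5806 -0.247   0.0347] tilt deg 28.47 F [-3.9  1.9  9.3] T [ 0.54  1.16 -0.15]
```

Request:
step_arm(
  commands=[
    [0.25,0,0,0,0,0,0],
    [0.25,-0.016,-0.002,0.007,0.021,-0.176,0],
    [0.25,-0.033,-0.004,0.012,0.042,-0.353,0],
    [0.25,-0.05,-0.006,0.014,0.064,-0.53,0],
    [0.25,-0.067,-0.008,0.014,0.085,-0.706,0],
    [0.25,-0.085,-0.01,0.012,0.106,-0.882,0],
    [0.25,-0.092,-0.011,0.01,0.115,-0.955,0],
  ],
)

```text
clock: 12.45
ee_pos: [0.5695, -0.2495, 0.0369]
tcp_rot: [1.959, 2.199, 0.298]
wrist_force: [0.3, 0.3, -0.8]
opening: 0.0323
grasp_force: 0.0
```

Request:
step_arm(
  commands=[
    [0.25,-0.016,-0.002,-0.006,0.021,-0.176,0],
    [0.25,-0.022,-0.003,-0.013,0.034,-0.281,0],
    [0.25,-0.022,-0.003,-0.015,0.034,-0.281,0],
    [0.8,-0.022,-0.003,-0.015,0.034,-0.281,0],
    [0.8,-0.022,-0.003,-0.015,0.034,-0.281,0],
    [0.8,-0.022,-0.003,-0.015,0.034,-0.281,0],
  ],
)

```text
clock: 13.05
ee_pos: [0.569, -0.2501, 0.0354]
tcp_rot: [1.841, 2.07, 0.516]
wrist_force: [-9.4, -0.3, 13.6]
opening: 0.0238
grasp_force: 63.7
```

```bash
python3 look.py w7; python3 - <<'E'
import cv2
b=cv2.resize(cv2.imread('pics/w6.png')[0:110,200:430],None,fx=2.4,fy=2.4,interpolation=cv2.INTER_CUBIC)
c=cv2.resize(cv2.imread('pics/w7.png')[0:110,200:430],None,fx=2.4,fy=2.4,interpolation=cv2.INTER_CUBIC)
cv2.imwrite('pics/w67.png',cv2.vconcat([b,c]))
E
```

```text
13.05 [ 0.569  -0.2501  0.0354] tilt deg -28.04 F [-9.4 -0.3 13.6] T [-0.05  0.81  0.31]
```

View pics/w67.png

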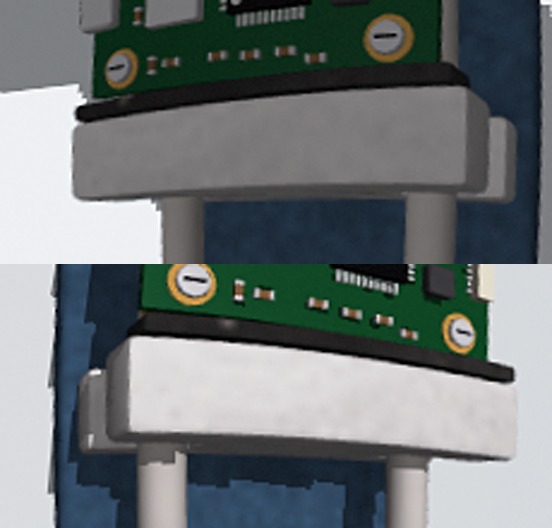

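Request:
step_arm(
  commands=[
    [0.8,0.016,0.002,0.007,-0.021,0.176,0],
    [0.8,0.033,0.004,0.012,-0.042,0.353,0],
    [0.8,0.05,0.006,0.014,-0.064,0.53,0],
    [0.8,0.054,0.007,0.015,-0.069,0.574,0],
    [0.8,0.054,0.007,0.015,-0.069,0.574,0],
  ],
)

```text
clock: 13.6
ee_pos: [0.5746, -0.2474, 0.0375]
tcp_rot: [2.072, 2.333, 0.029]
wrist_force: [2.7, 3.3, -10.0]
opening: 0.0236
grasp_force: 64.7
```

Request:
step_arm(
  commands=[
    [0.2,0,0,0,0,0,0],
    [0.1,0,0,0.1,-0.005,0.044,0],
    [0.1,0,0,0.5,-0.005,0.044,0],
    [0.1,-0.06,0.5,0.55,-0.005,0.044,0],
    [0.1,-0.06,0.5,0.55,-0.005,0.044,0],
    [0.1,-0.06,0.5,0.55,-0.005,0.044,0],
  ],
)

```text
clock: 14.2
ee_pos: [0.5696, -0.196, 0.0912]
tcp_rot: [2.082, 2.352, 0.004]
wrist_force: [0.4, -0.9, 0.1]
opening: 0.0386
grasp_force: 0.0
```

```bash
python3 look.py w8; python3 -c "
import cv2
cv2.imwrite('pics/w8c.png',cv2.resize(cv2.imread('pics/w8.png')[60:260,220:420],None,fx=3,fy=3,interpolation=cv2.INTER_CUBIC))"
```

```text
14.2 [ 0.5696 -0.196   0.0912] tilt deg -0.13 F [ 0.4 -0.9  0.1] T [-0.    0.01  0.02]
```

View pics/w8c.png

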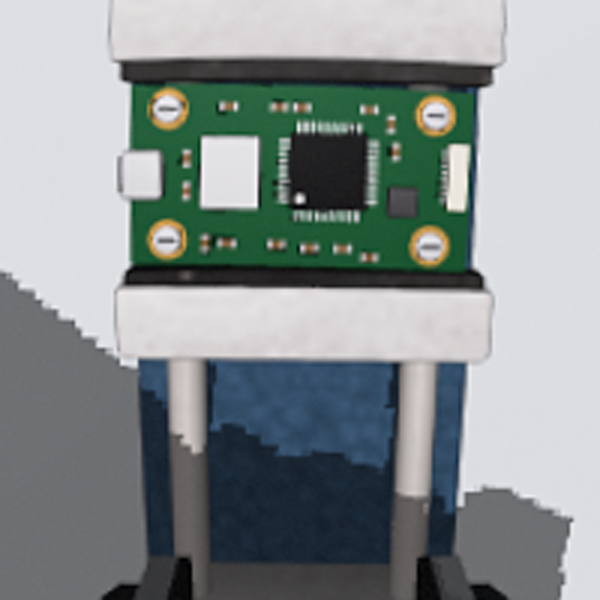

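```bash
python3 - <<'E'
from h import *
f=viewer.grab_frame('wrist');s=telemetry.read_state();im=f['frame'].astype(int)
g=im.sum(2)
# column profiles: rows of transitions at several columns
for c in [272,285,300,318,335,350,362]:
    col=im[75:190,c-1:c+2].mean(1)
    green=(col[:,1]>col[:,0]+25)&(col[:,1]>col[:,2]+15); dark=col.sum(1)<150; br=col.sum(1)>450
    st=''.join('G' if a else 'D' if b else 'W' if e else '.' for a,b,e in zip(green,dark,br)); print(c,st)
P=lambda x,y,z:wonz(f,s,(220+x/3,60+y/3),z)
u=np.array([-np.sin(.12),np.cos(.12),0])
for a,b,z in [((115,62),(500,65),.044),((120,288),(490,290),.043),((133,85),(475,91),.04),((133,265),(470,270),.04)]:
    p,q=P(*a,z),P(*b,z);d=q-p;print(((p+q)/2).round(4),np.hypot(*d[:2]).round(4),'ang',np.arctan2(d[1],d[0]).round(4),'u',((p+q)/2@u).round(4))
print('chip',P(328,172,.042))
E
```

```text
272 W..D....DDGGG...WWWW....GGGGGGGGWWWWWWWWWWWWWWWW.GGGGGGG...WWWWWW...GGDDDDDDD.WWWWWWWWWWWWWWWWWWWWWWWW.............
285 W.......D.GGGGGGGGGGGGGGGGGGGGGGGGGGGGGGGGGGGGGGGGGGGGGGGGGGGGGGGGGGGGDDD.DDD.WWWWWWWWWWWWWWWWWWWWWWWWWWWWWWWWWWWWW
300 W.......DDGGGGGGGGGGGGGGGGG.WWWWWWWWWWWWWWWWWWWWWWW.GGGGGGGGGGGGGGGGGGGDDDDDD.WWWWWWWWWWWWWWWWWWWWWWWW.............
318 W......DDDGGGGGGGG.GGGGGGGDD.DDDDDDDDDDDDDDDDDD...D.GG.GGGGGGGGGGGGGGGGDDDDDD.WWWWWWWWWWWWWWWWWWWWWWWW.............
335 W.......DDDGGGGGGGGGGGG.W..DDDDDDDDDDDDDDDDDDDDDDDDD...GGGGGGGG...GGGGGDDDDDD.WWWWWWWWWWWWWWWWWWWWWWWW.............
350 WW......DDD.GGGGGGGGGW...WGGGGGGGGGGGGGGGGGGG.........GGGGGGGGGGGGGGGGGGDDDDD..WWWWWWWWWWWWWWWWWWWWWWW.............
362 WW.......D..GG..WWWWWWWW...GGGGGGGGGGGGGGGGGGGGGGGGGGGGGG...WWWW.WWWW..GDDDDDD.WWWWWWWWWWWWWWWWWWWWWWWWWWWWWWWWWWWW
[ 0.5599 -0.1081  0.044 ] 0.0671 ang 0.1122 u -0.1743
[ 0.5643 -0.1485  0.043 ] 0.0671 ang 0.1133 u -0.215
[ 0.5598 -0.1125  0.04  ] 0.061 ang 0.1012 u -0.1787
[ 0.5633 -0.1452  0.04  ] 0.0618 ang 0.1034 u -0.2116
chip [ 0.5658576  -0.12754812  0.042     ]
```

Request:
step_arm(
  commands=[
    [0.0,0.04,-0.35,0,0.016,-0.13,0],
    [0.0,0.04,-0.52,-0.1,0.032,-0.265,0],
    [0.0,0.03,-0.525,-0.45,0.032,-0.265,0],
    [0.1,0.027,-0.525,-0.55,0.032,-0.265,0],
    [0.1,0.027,-0.525,-0.55,0.032,-0.265,0],
    [0.2,0.027,-0.525,-0.55,0.032,-0.265,0],
  ],
)

```text
clock: 14.9
ee_pos: [0.5722, -0.2509, 0.0362]
tcp_rot: [1.987, 2.239, 0.236]
wrist_force: [0.5, -0.0, -0.6]
opening: 0.0343
grasp_force: 0.0
```

Request:
step_arm(
  commands=[
    [0.8,0,0,0,0,0,0],
    [0.8,0,0,0,0,0,0],
    [0.8,0,0,0,0,0,0],
  ],
)

```text
clock: 15.2
ee_pos: [0.5725, -0.2507, 0.0369]
tcp_rot: [1.986, 2.238, 0.237]
wrist_force: [-0.7, 0.1, 5.1]
opening: 0.0236
grasp_force: 58.9
```

```bash
python3 look.py w9; cat > meas.py <<'E'
from h import *
import sys
def meas(f,s):
    im=f['frame'];P=lambda uv,z:wonz(f,s,uv,z)
    hsv=cv2.cvtColor(cv2.resize(im,None,fx=4,fy=4,interpolation=cv2.INTER_CUBIC),cv2.COLOR_RGB2HSV)
    m=cv2.inRange(hsv,(14,90,90),(30,255,255));m=cv2.morphologyEx(m,cv2.MORPH_CLOSE,cv2.getStructuringElement(2,(31,31)))
    n,l,st,c=cv2.connectedComponentsWithStats(m)
    pts=[(c[i]-1.5)/4 for i in range(1,n) if st[i,4]>500 and st[i,2]<90 and 240<c[i][0]/4<400 and 40<c[i][1]/4<200]
    pts=sorted(pts,key=lambda p:p[1]);w=np.array([P(p,.042)for p in pts]);print('rings',np.round(pts,1).tolist())
    a=lambda p,q:np.arctan2(*(lambda d:(d[1],d[0]))((q-p) if q[0]>p[0] else p-q))
    if len(w)==4: print('board ang',a(w[0],w[1]).round(4),a(w[2],w[3]).round(4))
    u=np.array([-np.sin(.115),np.cos(.115),0]);out=[]
    g=cv2.GaussianBlur(im.sum(2).astype(np.float32)/3,(3,1),0)
    r0=int(pts[0][1]);r1=int(pts[-1][1])
    for lo,hi,sg,z in [(r0-26,r0-9,-1,.044),(r1+8,r1+24,1,.043)]:
        E=[]
        for c in list(range(268,283))+list(range(290,350))+list(range(358,370)):
            col=g[lo:hi,c]; k=np.where((col[:-1]-140)*(col[1:]-140)<0)[0]
            if len(k): k=k[-1] if sg<0 else k[0]; E.append((c,lo+k+(140-col[k])/(col[k+1]-col[k])))
        E=np.array(E);pf=np.polyfit(E[:,0],E[:,1],1)
        for _ in range(3):
            r=abs(E[:,1]-np.polyval(pf,E[:,0]));pf=np.polyfit(*E[r<max(.3,2*np.median(r))].T,1)
        W=np.array([P((c,np.polyval(pf,c)),z) for c in (270,365)]);print('edge',np.polyval(pf,[270,365]).round(2),'ang',a(W[0],W[1]).round(4),'u',(W.mean(0)@u).round(5));out.append(W.mean(0)@u)
    print('metal gap',(out[0]-out[1]).round(5))
    if len(w)==4: print('board centre u from fixed edge',(out[0]-w.mean(0)@u).round(5),'centre',w.mean(0).round(4))
if __name__=='__main__':
    s=telemetry.read_state();f=viewer.grab_frame('wrist');save(f['frame'],sys.argv[1]);print(s['clock'],s['ee_pos']);meas(f,s)
E
python3 - <<'E'
from meas import *
f=viewer.grab_frame('wrist');f['frame']=cv2.imread('pics/w8.png')[:,:,::-1].copy()
s=telemetry.read_state();s['ee_pos']=np.array([.5696,-.196,.0912]);s['tcp_rot']=np.array([2.082,2.352,.004]);meas(f,s)
E
```

```text
15.2 [ 0.5725 -0.2507  0.0369] tilt deg -12.1 F [-0.7  0.1  5.1] T [-0.05  0.16 -0.06]
rings [[276.0, 95.8], [364.5, 98.1], [276.8, 139.4], [362.6, 141.3]]
board ang 0.0957 0.0982
edge [78.48 79.38] ang 0.1095 u -0.16826
edge [155.09 156.15] ang 0.1091 u -0.2095
metal gap 0.04124
board centre u from fixed edge 0.02133 centre [ 0.5612 -0.126   0.042 ]
```

Request:
step_arm(
  commands=[
    [0.8,0.013,0.002,0.002,-0.016,0.132,0],
    [0.8,0.026,0.003,0.003,-0.032,0.265,0],
    [0.8,0.026,0.003,0.003,-0.032,0.265,0],
  ],
)

```text
clock: 15.6
ee_pos: [0.575, -0.2491, 0.0369]
tcp_rot: [-2.077, -2.351, 0.006]
wrist_force: [-7.6, 4.1, 19.8]
opening: 0.0236
grasp_force: 64.5
```

Request:
step_arm(
  commands=[
    [0.2,0,0,0,0,0,0],
    [0.1,0,0,0.1,0,0,0],
    [0.1,-0.02,0.05,0.5,0,0,0],
    [0.1,-0.05,0.53,0.54,0,0,0],
    [0.1,-0.05,0.53,0.54,0,0,0],
    [0.1,-0.05,0.53,0.54,0,0,0],
  ],
)

```text
clock: 16.2
ee_pos: [0.5695, -0.1956, 0.0908]
tcp_rot: [-2.082, -2.352, -0.003]
wrist_force: [-0.0, -0.7, -0.4]
opening: 0.0386
grasp_force: 0.0
```

```bash
python3 meas.py w10
```

```text
16.2 [ 0.56953559 -0.19558112  0.09082022]
rings [[275.5, 96.6], [364.4, 98.2], [276.9, 140.1], [362.7, 141.6]]
board ang 0.103 0.104
edge [79.19 80.08] ang 0.1094 u -0.16823
edge [155.02 156.14] ang 0.1085 u -0.20901
metal gap 0.04078
board centre u from fixed edge 0.02118 centre [ 0.5614 -0.1258  0.042 ]
```

Request:
step_arm(
  commands=[
    [0.0,0.04,-0.35,0,0.016,-0.13,0],
    [0.0,0.04,-0.51,-0.1,0.0346,-0.287,0],
    [0.0,0.03,-0.515,-0.45,0.0346,-0.287,0],
    [0.1,0.025,-0.515,-0.545,0.0346,-0.287,0],
    [0.1,0.025,-0.515,-0.545,0.0346,-0.287,0],
    [0.2,0.025,-0.515,-0.545,0.0346,-0.287,0],
  ],
)

```text
clock: 16.85
ee_pos: [0.5723, -0.2491, 0.0361]
tcp_rot: [1.978, 2.23, 0.255]
wrist_force: [0.0, -0.6, 0.1]
opening: 0.0343
grasp_force: 0.0
```

Request:
step_arm(
  commands=[
    [0.8,0,0,0,0,0,0],
    [0.8,0,0,0,0,0,0],
    [0.8,0,0,0,0,0,0],
  ],
)

```text
clock: 17.15
ee_pos: [0.5722, -0.249, 0.0366]
tcp_rot: [1.978, 2.229, 0.255]
wrist_force: [-2.7, 0.2, 5.7]
opening: 0.0237
grasp_force: 58.9
```

Request:
step_arm(
  commands=[
    [0.8,0.014,0.002,0.001,-0.017,0.143,0],
    [0.8,0.028,0.003,0.002,-0.0346,0.287,0],
    [0.8,0.028,0.003,0.002,-0.0346,0.287,0],
    [0.8,0.028,0.003,0.002,-0.0346,0.287,0],
  ],
)

```text
clock: 17.55
ee_pos: [0.5748, -0.2474, 0.0367]
tcp_rot: [-2.08, -2.352, 0.0]
wrist_force: [-7.1, 3.5, 12.5]
opening: 0.0235
grasp_force: 63.5
```

Request:
step_arm(
  commands=[
    [0.2,0,0,0,0,0,0],
    [0.1,0,0,0.1,0,0,0],
    [0.1,-0.02,0.05,0.5,0,0,0],
    [0.1,-0.05,0.52,0.54,0,0,0],
    [0.1,-0.05,0.52,0.54,0,0,0],
    [0.1,-0.05,0.52,0.54,0,0,0],
  ],
)

```text
clock: 18.15
ee_pos: [0.5703, -0.1947, 0.0906]
tcp_rot: [-2.082, -2.353, -0.003]
wrist_force: [-0.3, -1.1, 0.1]
opening: 0.0386
grasp_force: 0.0
```

```bash
python3 meas.py w11
```

```text
18.15 [ 0.5702615  -0.19467182  0.09057345]
rings [[273.9, 97.4], [362.7, 98.5], [275.2, 141.2], [361.4, 142.0]]
board ang 0.1088 0.1107
edge [80.71 81.39] ang 0.1123 u -0.1682
edge [155.55 156.46] ang 0.1114 u -0.20839
metal gap 0.0402
board centre u from fixed edge 0.02075 centre [ 0.5613 -0.1254  0.042 ]
```

Request:
step_arm(
  commands=[
    [0.0,0.03,-0.35,0,0.016,-0.13,0],
    [0.0,0.03,-0.52,-0.1,0.0266,-0.22,0],
    [0.0,0.025,-0.525,-0.45,0.0266,-0.22,0],
    [0.1,0.024,-0.525,-0.545,0.0266,-0.22,0],
    [0.1,0.024,-0.525,-0.545,0.0266,-0.22,0],
    [0.2,0.024,-0.525,-0.545,0.0266,-0.22,0],
  ],
)

```text
clock: 18.8
ee_pos: [0.5724, -0.2494, 0.0358]
tcp_rot: [2.005, 2.259, 0.197]
wrist_force: [-0.5, 0.5, 1.3]
opening: 0.034
grasp_force: 0.0
```

Request:
step_arm(
  commands=[
    [0.8,0,0,0,0,0,0],
    [0.8,0,0,0,0,0,0],
    [0.8,0,0,0,0,0,0],
  ],
)

```text
clock: 19.1
ee_pos: [0.5728, -0.2492, 0.0365]
tcp_rot: [2.003, 2.258, 0.199]
wrist_force: [-0.8, 0.1, 5.4]
opening: 0.0235
grasp_force: 59.0
```

Request:
step_arm(
  commands=[
    [0.8,0.011,0.001,0.001,-0.013,0.11,0],
    [0.8,0.022,0.003,0.001,-0.0266,0.22,0],
    [0.8,0.022,0.003,0.001,-0.0266,0.22,0],
    [0.8,0.022,0.003,0.001,-0.0266,0.22,0],
  ],
)

```text
clock: 19.5
ee_pos: [0.575, -0.249, 0.0366]
tcp_rot: [2.084, 2.35, 0.0]
wrist_force: [-0.7, 0.8, 9.2]
opening: 0.0238
grasp_force: 62.1
```

Request:
step_arm(
  commands=[
    [0.2,0,0,0,0,0,0],
    [0.1,0,0,0.1,0,0,0],
    [0.1,-0.02,0.05,0.5,0,0,0],
    [0.1,-0.05,0.52,0.54,0,0,0],
    [0.1,-0.05,0.52,0.54,0,0,0],
    [0.1,-0.05,0.52,0.54,0,0,0],
  ],
)

```text
clock: 20.1
ee_pos: [0.5695, -0.1949, 0.09]
tcp_rot: [-2.082, -2.352, -0.003]
wrist_force: [0.5, -0.6, 0.1]
opening: 0.0385
grasp_force: 0.0
```

```bash
python3 meas.py w12
```

```text
20.1 [ 0.56949568 -0.19488946  0.09003285]
rings [[275.1, 96.5], [364.6, 97.3], [276.9, 140.3], [363.1, 141.1]]
board ang 0.1114 0.112
edge [80.14 81.35] ang 0.1062 u -0.16819
edge [154.64 155.87] ang 0.1079 u -0.20801
metal gap 0.03982
board centre u from fixed edge 0.02032 centre [ 0.5613 -0.1249  0.042 ]
```

```bash
python3 - <<'E'
import cv2,numpy as np
for n in ['w8','w10','w11','w12']:
    im=cv2.imread(f'pics/{n}.png')
    for c in (285,297,350):
        print(n,c,[tuple(int(v) for v in im[r,c-1:c+2].mean(0)[::-1]) for r in range(76,92)])
E
```

```text
w8 285 [(216, 211, 213), (218, 213, 213), (205, 200, 201), (134, 130, 131), (53, 50, 51), (59, 57, 57), (61, 58, 58), (63, 61, 61), (66, 63, 63), (62, 59, 58), (34, 30, 32), (49, 57, 51), (46, 92, 63), (42, 101, 65), (40, 99, 64), (41, 99, 64)]
w8 297 [(219, 215, 216), (219, 215, 215), (195, 191, 192), (130, 127, 128), (50, 48, 48), (58, 55, 55), (60, 58, 58), (63, 61, 61), (65, 62, 63), (58, 56, 56), (31, 30, 31), (23, 37, 44), (40, 92, 64), (42, 101, 66), (42, 101, 65), (41, 100, 64)]
w8 350 [(210, 205, 206), (208, 204, 204), (203, 199, 200), (175, 171, 172), (97, 95, 95), (57, 54, 54), (59, 56, 56), (60, 57, 58), (60, 57, 58), (60, 58, 58), (51, 49, 49), (22, 21, 24), (24, 32, 45), (33, 70, 57), (39, 95, 61), (39, 99, 62)]
w10 285 [(216, 211, 212), (217, 212, 213), (217, 211, 213), (197, 193, 194), (87, 85, 85), (55, 52, 52), (60, 57, 57), (63, 61, 60), (64, 61, 61), (66, 64, 64), (56, 54, 54), (37, 32, 34), (50, 80, 61), (47, 98, 66), (41, 101, 65), (41, 100, 65)]
w10 297 [(219, 215, 216), (220, 215, 215), (216, 212, 212), (179, 175, 176), (103, 100, 100), (53, 51, 50), (58, 56, 
[... 1192 characters left out ...]
, 214), (218, 212, 214), (203, 198, 198), (96, 94, 94), (55, 52, 52), (60, 58, 58), (62, 59, 59), (65, 62, 62), (66, 63, 63), (57, 53, 54), (36, 51, 40), (37, 90, 58), (42, 102, 65), (41, 99, 64)]
w12 297 [(219, 215, 216), (219, 216, 216), (220, 216, 217), (220, 215, 216), (189, 185, 185), (109, 106, 107), (52, 50, 49), (58, 55, 55), (62, 59, 59), (64, 61, 61), (65, 63, 63), (56, 53, 54), (24, 29, 26), (28, 73, 46), (42, 100, 65), (43, 103, 67)]
w12 350 [(215, 211, 211), (213, 208, 208), (210, 206, 206), (208, 204, 204), (200, 195, 197), (165, 162, 162), (68, 67, 67), (59, 57, 57), (61, 58, 58), (60, 57, 58), (60, 57, 58), (60, 57, 58), (46, 41, 43), (31, 66, 44), (38, 95, 59), (40, 99, 62)]
```

Request:
step_arm(
  commands=[
    [0.0,0.03,-0.35,0,0.01,-0.1,0],
    [0.0,0.03,-0.52,-0.1,0.02,-0.167,0],
    [0.0,0.03,-0.53,-0.45,0.02,-0.167,0],
    [0.1,0.035,-0.53,-0.535,0.02,-0.167,0],
    [0.1,0.035,-0.53,-0.535,0.02,-0.167,0],
    [0.2,0.035,-0.53,-0.535,0.02,-0.167,0],
  ],
)

```text
clock: 20.75
ee_pos: [0.5729, -0.25, 0.0364]
tcp_rot: [2.025, 2.282, 0.151]
wrist_force: [-0.4, 0.9, 0.7]
opening: 0.0339
grasp_force: 0.0
```

Request:
step_arm(
  commands=[
    [0.8,0,0,0,0,0,0],
    [0.8,0,0,0,0,0,0],
    [0.8,0,0,0,0,0,0],
  ],
)

```text
clock: 21.05
ee_pos: [0.5734, -0.2499, 0.0371]
tcp_rot: [2.024, 2.28, 0.153]
wrist_force: [-0.6, -0.6, 5.0]
opening: 0.0238
grasp_force: 59.0
```

```bash
python3 look.py w13
```

```text
21.05 [ 0.5734 -0.2499  0.0371] tilt deg -7.66 F [-0.6 -0.6  5. ] T [-0.    0.14 -0.04]
```

Request:
step_arm(
  commands=[
    [0.8,0.016,0.002,0.001,-0.02,0.167,0],
    [0.8,0.016,0.002,0.001,-0.02,0.167,0],
    [0.8,0.016,0.002,0.001,-0.02,0.167,0],
  ],
)

```text
clock: 21.4
ee_pos: [0.5754, -0.2493, 0.037]
tcp_rot: [2.085, 2.349, 0.001]
wrist_force: [0.2, 2.2, 7.4]
opening: 0.0237
grasp_force: 64.9
```

```bash
python3 look.py w14
```

```text
21.4 [ 0.5754 -0.2493  0.037 ] tilt deg -0.03 F [0.2 2.2 7.4] T [ 0.37  0.01 -0.7 ]
```

Request:
step_arm(
  commands=[
    [0.2,0,0,0,0,0,0],
    [0.1,0,0,0.1,0,0,0],
    [0.1,-0.02,0.05,0.5,0,0,0],
    [0.1,-0.05,0.52,0.54,0,0,0],
    [0.1,-0.05,0.52,0.54,0,0,0],
    [0.1,-0.05,0.52,0.54,0,0,0],
  ],
)

```text
clock: 22.05
ee_pos: [0.5696, -0.1957, 0.0907]
tcp_rot: [-2.082, -2.352, -0.002]
wrist_force: [-0.1, -0.7, 0.1]
opening: 0.0386
grasp_force: 0.0
```

```bash
python3 meas.py w15; python3 - <<'E'
import cv2,numpy as np
for n in ['w8','w10','w11','w12','w15']:
    im=cv2.imread(f'pics/{n}.png').astype(float)
    o=[]
    for cs in (range(283,288),range(294,306),range(346,352)):
        p=im[70:95,list(cs)].mean(1);g=p[:,1]-p[:,2];s=p.sum(1)/3
        k=np.where((s[:-1]>=140)&(s[1:]<140))[0][0];a=k+(s[k]-140)/(s[k]-s[k+1])
        j=np.where((g[:-1]<28)&(g[1:]>=28))[0][0];b=j+(28-g[j])/(g[j+1]-g[j]);o.append(round(b-a,2))
    print(n,o)
E
```

```text
22.05 [ 0.56962566 -0.19570279  0.09067038]
rings [[275.1, 94.4], [364.4, 95.3], [276.8, 138.1], [363.0, 139.0]]
board ang 0.1105 0.1115
edge [79.09 79.58] ang 0.1141 u -0.16822
edge [152.57 153.67] ang 0.1093 u -0.20777
metal gap 0.03955
board centre u from fixed edge 0.02001 centre [ 0.5612 -0.1247  0.042 ]
w8 [np.float64(8.65), np.float64(8.68), np.float64(9.24)]
w10 [np.float64(8.43), np.float64(8.63), np.float64(8.53)]
w11 [np.float64(7.7), np.float64(8.35), np.float64(7.97)]
w12 [np.float64(7.79), np.float64(8.17), np.float64(7.58)]
w15 [np.float64(7.37), np.float64(8.07), np.float64(7.57)]
```

```bash
cat > reg.py <<'E'
from h import *
poses={'w8':([.5696,-.196,.0912],[2.082,2.352,.004]),'w10':([.56953559,-.19558112,.09082022],[-2.082,-2.352,-.003]),'w11':([.5702615,-.19467182,.09057345],[-2.082,-2.353,-.003]),'w12':([.56949568,-.19488946,.09003285],[-2.082,-2.352,-.003]),'w15':([.56962566,-.19570279,.09067038],[-2.082,-2.352,-.002])}
f=viewer.grab_frame('wrist');c,sn=np.cos(.115),np.sin(.115);O=np.array([.568,-.1677,0])
def rect(n,x0,x1,y0,y1,z,k=8):
    im=cv2.cvtColor(cv2.imread(f'pics/{n}.png'),cv2.COLOR_BGR2GRAY).astype(np.float32)
    s={'ee_pos':np.array(poses[n][0]),'tcp_rot':np.array(poses[n][1])}
    X,Y=np.meshgrid(np.arange(x0,x1,1/k),np.arange(y1,y0,-1/k))
    W=O+np.stack([c*X-sn*Y,sn*X+c*Y,0*X+z*1000],-1)/1000
    T=np.eye(4);T[:3,:3]=R.from_rotvec(s['tcp_rot']).as_matrix();T[:3,3]=s['ee_pos'];T=T@f['tool_from_camera']
    C=(W-T[:3,3])@T[:3,:3];nn=np.hypot(C[...,0],C[...,1]);th=np.arctan2(nn,C[...,2]);K=f['K']
    return cv2.remap(im,(K[0,0]*th*C[...,0]/nn+K[0,2]).astype(np.float32),(K[0,0]*th*C[...,1]/nn+K[1,2]).astype(np.float32),cv2.INTER_CUBIC)
if __name__=='__main__':
    import sys
    for n in list(poses):
        r=[]
        for reg in [(-28,28,34,59,.04),(-30,-5,34,59,.04),(5,28,34,59,.04),(-30,30,61,71,.044),(-30,30,9,24,.043)]:
            a=cv2.GaussianBlur(rect('w12',*reg),(0,0),3);b=cv2.GaussianBlur(rect(n,*reg),(0,0),3)
            M=np.eye(2,3,dtype=np.float32)
            try: cc,M=cv2.findTransformECC(a,b,M,cv2.MOTION_TRANSLATION,(3,100,1e-5));r.append(-M[1,2]/8)
            except cv2.error: r.append(np.nan)
        r=np.array(r);print(n,'board-fixed',(r[0]-r[3]).round(3),'L',(r[1]-r[3]).round(3),'R',(r[2]-r[3]).round(3),'jaw-fixed',(r[4]-r[3]).round(3),'fixed',r[3].round(3))
E
python3 reg.py
```

```text
w8 board-fixed -1.04 L -0.774 R -1.258 jaw-fixed -1.444 fixed -0.089
w10 board-fixed -0.806 L -0.708 R -0.857 jaw-fixed -1.024 fixed -0.055
w11 board-fixed -0.371 L -0.37 R -0.354 jaw-fixed -0.454 fixed -0.043
w12 board-fixed -0.0 L -0.0 R -0.0 jaw-fixed -0.0 fixed 0.0
w15 board-fixed 0.33 L 0.35 R 0.317 jaw-fixed 0.346 fixed -0.071
```

Request:
step_arm(
  commands=[
    [0.0,0.03,-0.35,0,0.016,-0.13,0],
    [0.0,0.03,-0.52,-0.1,0.03,-0.25,0],
    [0.0,0.027,-0.525,-0.45,0.03,-0.25,0],
    [0.1,0.027,-0.525,-0.545,0.03,-0.25,0],
    [0.1,0.027,-0.525,-0.545,0.03,-0.25,0],
    [0.2,0.027,-0.525,-0.545,0.03,-0.25,0],
  ],
)

```text
clock: 22.75
ee_pos: [0.5724, -0.2503, 0.0359]
tcp_rot: [1.993, 2.246, 0.223]
wrist_force: [0.1, -0.4, 0.1]
opening: 0.0345
grasp_force: 0.0
```

Request:
step_arm(
  commands=[
    [0.8,0,0,0,0,0,0],
    [0.8,0,0,0,0,0,0],
    [0.8,0,0,0,0,0,0],
  ],
)

```text
clock: 23.05
ee_pos: [0.5726, -0.2502, 0.0366]
tcp_rot: [1.992, 2.245, 0.224]
wrist_force: [-1.3, -0.4, 5.7]
opening: 0.0237
grasp_force: 58.9
```

Request:
step_arm(
  commands=[
    [0.8,0.012,0.001,0.001,-0.015,0.125,0],
    [0.8,0.024,0.003,0.002,-0.03,0.25,0],
    [0.8,0.024,0.003,0.002,-0.03,0.25,0],
  ],
)

```text
clock: 23.35
ee_pos: [0.575, -0.2485, 0.0365]
tcp_rot: [-2.078, -2.351, 0.005]
wrist_force: [-7.9, 5.3, 19.5]
opening: 0.0234
grasp_force: 63.9
```

Request:
step_arm(
  commands=[
    [0.2,0,0,0,0,0,0],
    [0.1,0,0,0.1,0,0,0],
    [0.1,-0.02,0.05,0.5,0,0,0],
    [0.1,-0.05,0.52,0.54,0,0,0],
    [0.1,-0.05,0.52,0.54,0,0,0],
    [0.1,-0.05,0.52,0.54,0,0,0],
  ],
)

```text
clock: 23.95
ee_pos: [0.5698, -0.196, 0.0904]
tcp_rot: [-2.082, -2.352, -0.003]
wrist_force: [-0.7, -1.2, -1.0]
opening: 0.0385
grasp_force: 0.0
```

```bash
cat > snap.py <<'E'
from h import *
import sys,reg
n=sys.argv[1];s=telemetry.read_state();f=viewer.grab_frame('wrist');save(f['frame'],n)
line="poses[%r]=(%r,%r)\n"%(n,s['ee_pos'].tolist(),s['tcp_rot'].tolist())
t=open('reg.py').read().replace("f=viewer.grab",line+"f=viewer.grab",1);open('reg.py','w').write(t)
E
python3 snap.py w16; python3 reg.py|tail -2
```

```text
w15 board-fixed 0.329 L 0.35 R 0.313 jaw-fixed 0.346 fixed -0.071
w16 board-fixed 0.387 L 0.397 R 0.401 jaw-fixed 0.478 fixed 0.027
```

Request:
step_arm(
  commands=[
    [-0.6,0,0,0.4,0,0,0],
    [-0.6,0,0.02,0.8,0,0,0],
    [-0.6,0,0.05,1.0,0,0,0],
  ],
)

```text
clock: 24.4
ee_pos: [0.5696, -0.1954, 0.1927]
tcp_rot: [2.088, 2.344, 0.001]
wrist_force: [-0.0, -0.3, 0.3]
opening: 0.0687
grasp_force: 0.0
```

Request:
step_arm(
  commands=[
    [-0.6,0.09,0.45,0.3,0,0,0.15],
    [-0.6,0.18,0.9,0.35,0,0,0.3],
    [-0.6,0.18,1,0.35,0,0,0.3],
  ],
)

```text
clock: 24.7
ee_pos: [0.5893, -0.0878, 0.2257]
tcp_rot: [-1.784, -2.586, -0.006]
wrist_force: [-0.1, -0.2, -0.8]
opening: 0.068
grasp_force: 0.0
```

Request:
step_arm(
  commands=[
    [-0.6,0.09,0.5,0,0,0,0.15],
    [-0.6,0.18,1,0,0,0,0.3],
    [-0.6,0.18,1,0,0,0,0.3],
  ],
)

```text
clock: 25.0
ee_pos: [0.6061, 0.0147, 0.2236]
tcp_rot: [-1.462, -2.777, -0.004]
wrist_force: [-0.1, 0.6, -1.0]
opening: 0.0683
grasp_force: 0.0
```

Request:
step_arm(
  commands=[
    [-0.6,0.09,0.5,0,0,0,0.15],
    [-0.6,0.18,1,0,0,0,0.3],
    [-0.6,0.18,1,0,0,0,0.3],
  ],
)

```text
clock: 25.3
ee_pos: [0.6235, 0.1149, 0.2234]
tcp_rot: [-1.126, -2.93, -0.004]
wrist_force: [-0.1, 0.5, 0.4]
opening: 0.0684
grasp_force: 0.0
```

Request:
step_arm(
  commands=[
    [-0.6,0.09,0.35,0,0,0,0.15],
    [-0.6,0.18,0.7,0,0,0,0.3],
    [-0.6,0.18,0.7,0,0,0,0.3],
    [-0.6,0.18,0.7,0,0,0,0.3],
    [-0.6,0.18,0.7,0,0,0,0.3],
  ],
)

```text
clock: 25.8
ee_pos: [0.6413, 0.1747, 0.2244]
tcp_rot: [-0.798, -3.038, 0.002]
wrist_force: [0.5, -0.8, 0.3]
opening: 0.0684
grasp_force: 0.0
```

```bash
python3 - <<'E'
from h import *
s=telemetry.read_state();f=viewer.grab_frame('wrist');save(f['frame'],'l1')
print(s['clock'],s['ee_pos'],R.from_rotvec(s['tcp_rot']).as_matrix()[:,:2].round(3).tolist(),s['q'].round(2))
print('expected px',wproj(f,s,[.642,.233,.016]))
for d in nets.silhouettes('loupe','wrist'):
    r=np.array(d['rect'])*[640,400,640,400];m=d['mask']
    print(round(d['p'],2),r.round(0),f['frame'][m].mean(0).round(0),'z16',wonz(f,s,r[:2],.016).round(4))
E
```

```text
25.8 [0.64132515 0.17469133 0.22436155] [[-0.871, 0.491], [0.491, 0.871], [0.0, -0.002]] [-0.69  0.54  0.53  1.55 -0.3   1.13  0.96]
expected px [368.98414647 150.04624814]
0.95 [331.  78.  37.  35.] [181. 110. 137.] z16 [0.5559 0.2352 0.016 ]
0.95 [419.  83.  34.  34.] [161.  99. 122.] z16 [0.6032 0.3152 0.016 ]
0.65 [457. 148.  35.  32.] [150. 131.  35.] z16 [0.6872 0.3249 0.016 ]
0.58 [374. 153.  43.  40.] [71. 71. 73.] z16 [0.6476 0.2359 0.016 ]
```

View pics/l1.png

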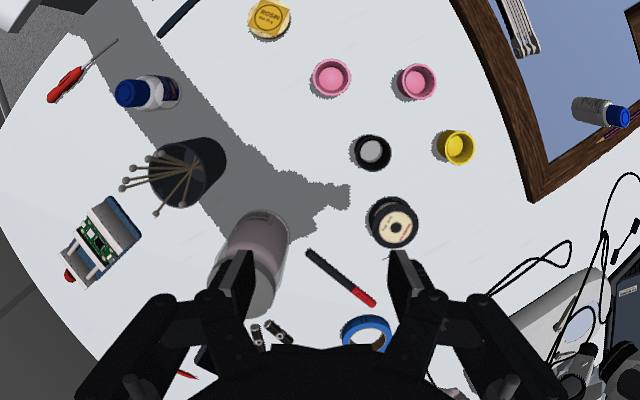

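```bash
cat > lp.py <<'E'
from h import *
import sys
s=telemetry.read_state();f=viewer.grab_frame('wrist');save(f['frame'],sys.argv[1])
g0=wproj(f,s,[.643,.234,.025]);im=f['frame'].astype(int)
sel=[d for d in nets.silhouettes('loupe','wrist') if np.hypot(*(np.array(d['rect'][:2])*[640,400]-g0))<45]
print('silh',[(np.array(d['rect'])*[640,400,640,400]).round(1).tolist() for d in sel])
dark=(im.max(2)<75).astype(np.uint8);n,l,st,c=cv2.connectedComponentsWithStats(dark)
k=[i for i in range(1,n) if st[i,4]>150 and np.hypot(*(c[i]-g0))<40]
for i in k:
    cnt=max(cv2.findContours((l==i).astype(np.uint8),0,1)[0],key=cv2.contourArea)
    h=cv2.convexHull(cnt);e=cv2.fitEllipse(h);print('dark',st[i],np.round(e[0],1),np.round(e[1],1),'z31',wonz(f,s,e[0],.031).round(4),'z25',wonz(f,s,e[0],.025).round(4))
print(s['clock'],s['ee_pos'].round(4))
E
python3 lp.py l2
```

```text
silh [[373.4, 152.5, 42.7, 37.8]]
dark [354 135  36  37 670] [371.4 152.5] [35.2 37.6] z31 [0.6425 0.2335 0.031 ] z25 [0.6438 0.2339 0.025 ]
25.9 [0.6414 0.175  0.2248]
```

Request:
step_arm(
  commands=[
    [-0.6,0.01,0.4,-0.2,0,0,0],
    [-0.6,0.01,0.59,-0.6,0,0,0],
    [-0.6,0.01,0.59,-1.0,0,0,0],
    [-0.6,0.01,0.59,-1.0,0,0,0],
    [-0.6,0.01,0.59,-1.0,0,0,0],
  ],
)

```text
clock: 26.5
ee_pos: [0.6424, 0.2349, 0.1252]
tcp_rot: [-0.794, -3.039, 0.002]
wrist_force: [-0.4, -0.1, 0.2]
opening: 0.0683
grasp_force: 0.0
```

```bash
python3 lp.py l3
```

```text
silh [[322.4, 210.1, 54.7, 54.0]]
dark [ 296  183   52   55 1569] [321.6 210.7] [51.2 55.4] z31 [0.6415 0.2361 0.031 ] z25 [0.6434 0.235  0.025 ]
26.5 [0.6424 0.2349 0.1252]
```

Request:
step_arm(
  commands=[
    [-0.6,0,0,-0.4,0,0,0],
    [-0.4,0,0,-0.7,0,0,0],
    [-0.4,0,0,-0.9,0,0,0],
    [-0.4,0,0,-0.97,0,0,0],
    [-0.4,0,0,-0.97,0,0,0],
    [0.0,0,0,-0.97,0,0,0],
    [0.3,0,0,-0.97,0,0,0],
    [0.6,0,0,-0.97,0,0,0],
    [0.6,0,0,-0.97,0,0,0],
    [0.6,0,0,-0.97,0,0,0],
  ],
)

```text
clock: 27.6
ee_pos: [0.6436, 0.2363, 0.0303]
tcp_rot: [0.792, 3.038, 0.003]
wrist_force: [-1.2, -0.3, 5.7]
opening: 0.0345
grasp_force: 59.4
```

Request:
step_arm(
  commands=[
    [0.6,0,0,0.1,0,0,0],
    [0.6,0,0,0.4,0,0,0],
    [0.6,0,0,0.4,0,0,0],
    [0.6,0,0,0.4,0,0,0],
  ],
)

```text
clock: 28.0
ee_pos: [0.6431, 0.2365, 0.0697]
tcp_rot: [0.791, 3.039, 0.003]
wrist_force: [-0.2, -0.2, -0.6]
opening: 0.0346
grasp_force: 59.7
```

```bash
python3 - <<'E'
from h import *
s=telemetry.read_state();f=viewer.grab_frame('wrist');save(f['frame'],'l4')
print(s['ee_pos'],s['wrist_force'],s['opening'],s['grasp_force'])
cv2.imwrite('pics/l4c.png',cv2.resize(f['frame'][150:350,220:430,::-1],None,fx=2.8,fy=2.8,interpolation=cv2.INTER_CUBIC))
E
```

```text
[0.64305699 0.23653009 0.06970796] [-0.22503957 -0.17086922 -0.56108315] 0.03463454122314439 59.74680189974606
```

View pics/l4c.png

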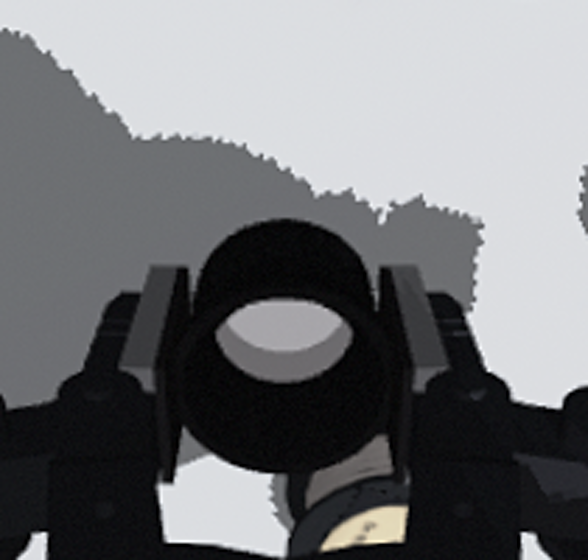

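```bash
python3 - <<'E'
from h import *
s=telemetry.read_state();f=viewer.grab_frame('wrist')
T=np.eye(4);s0={'ee_pos':np.zeros(3),'tcp_rot':np.zeros(3)}
t=np.linspace(0,2*np.pi,181)
for b in (.027,.030):
  for dx in (-.002,0,.002):
    for tilt in (0,.1):
        Ry=R.from_rotvec([0,tilt,0]).as_matrix()
        o=[]
        for r,z in ((.019,-.031),(.0165,0)):
            P=np.c_[r*np.cos(t),r*np.sin(t),0*t+z]-[0,0,-.0155]
            P=P@Ry.T+[dx,0,b-.0155]
            uv=np.array([wproj(f,s0,p) for p in P]);o+= [uv[:,0].min(),uv[:,0].max(),uv[:,1].min(),uv[:,1].max()]
        print(b,dx,tilt,'rim',np.round(o[:4],1),'bot',np.round(o[4:],1))
im=f['frame'].astype(int).max(2)
print('col321',im[215:330:2,321])
print('row',[(r,im[r,275:370:3].tolist()) for r in (240,285)])
E
```

```text
0.027 -0.002 0 rim [277.4 363.6 257.3 326.6] bot [289.3 351.7 232.1 286.3]
0.027 -0.002 0.1 rim [277.6 363.4 263.  326.1] bot [289.2 351.9 230.9 282.3]
0.027 0 0 rim [277.1 363.9 253.1 323.5] bot [289.2 351.9 228.5 283.3]
0.027 0 0.1 rim [277.3 363.7 258.7 323.1] bot [289.  352.1 227.2 279.3]
0.027 0.002 0 rim [276.8 364.2 248.7 320.3] bot [289.  352.1 224.9 280.3]
0.027 0.002 0.1 rim [277.  364.  254.4 320. ] bot [288.8 352.2 223.5 276.3]
0.03 -0.002 0 rim [278.2 362.8 253.9 322.6] bot [289.8 351.2 229.8 283.3]
0.03 -0.002 0.1 rim [278.4 362.6 259.4 322.2] bot [289.7 351.4 228.5 279.4]
0.03 0 0 rim [277.9 363.1 249.7 319.5] bot [289.7 351.4 226.2 280.4]
0.03 0 0.1 rim [278.1 362.9 255.2 319.1] bot [289.5 351.5 224.9 276.4]
0.03 0.002 0 rim [277.6 363.4 245.4 316.3] bot [289.5 351.6 222.6 277.4]
0.03 0.002 0.1 rim [277.8 363.1 251.  316. ] bot [289.4 351.7 221.2 273.4]
col321 [114 113 115 114 115 115 109  14   9  14   9  11   7  12  11  11  11   8
   7  16  14 121 170 168 169 169 169 168 170 169 138 109 110 109 109 101
   3   9  11  11   7  10  11  11   8   8  10  14  14   9  11  14  76 115
 116 116 117 116]
row [(240, [116, 115, 115, 114, 115, 115, 116, 12, 11, 9, 9, 10, 14, 13, 8, 10, 8, 10, 8, 7, 8, 6, 13, 8, 57, 115, 114, 113, 114, 113, 113, 113]), (285, [40, 17, 12, 15, 9, 9, 11, 8, 3, 9, 14, 9, 31, 79, 93, 100, 100, 92, 57, 11, 7, 8, 7, 13, 11, 11, 9, 13, 13, 10, 23, 74])]
```

Request:
step_arm(
  commands=[
    [0.6,0,0,0.3,0,0,0],
    [0.6,0,0,0.6,0,0,0],
    [0.6,0,0,0.9,0,0,0],
  ],
)

```text
clock: 28.4
ee_pos: [0.6415, 0.2359, 0.1576]
tcp_rot: [-0.792, -3.038, 0.003]
wrist_force: [0.2, -0.4, -0.7]
opening: 0.0342
grasp_force: 59.8
```

Request:
step_arm(
  commands=[
    [0.6,0,0,0.3,0,0,0],
    [0.6,0,0,0.6,0,0,0],
    [0.6,0,0,0.7,0,0,0],
    [0.6,0,0,0.7,0,0,0],
  ],
)

```text
clock: 28.8
ee_pos: [0.6427, 0.2362, 0.2287]
tcp_rot: [0.792, 3.039, 0.002]
wrist_force: [0.6, 0.4, -0.8]
opening: 0.0345
grasp_force: 59.8
```

Request:
step_arm(
  commands=[
    [0.6,-0.06,-0.3,0,0,0,-0.1],
    [0.6,-0.12,-0.6,0,0,0,-0.2],
    [0.6,-0.19,-0.9,0,0,0,-0.3],
  ],
)

```text
clock: 29.1
ee_pos: [0.6218, 0.1451, 0.2252]
tcp_rot: [-1.147, -2.922, 0.004]
wrist_force: [1.2, -0.1, -0.5]
opening: 0.0343
grasp_force: 59.8
```

Request:
step_arm(
  commands=[
    [0.6,-0.06,-0.3,0,0,0,-0.1],
    [0.6,-0.12,-0.6,0,0,0,-0.2],
    [0.6,-0.19,-0.9,0,0,0,-0.3],
  ],
)

```text
clock: 29.4
ee_pos: [0.6032, 0.0544, 0.2264]
tcp_rot: [-1.485, -2.766, 0.002]
wrist_force: [0.0, 0.3, -0.4]
opening: 0.0342
grasp_force: 59.8
```

Request:
step_arm(
  commands=[
    [0.6,-0.06,-0.3,0,0,0,-0.1],
    [0.6,-0.12,-0.6,0,0,0,-0.2],
    [0.6,-0.19,-0.9,0,0,0,-0.3],
  ],
)

```text
clock: 29.7
ee_pos: [0.5847, -0.0363, 0.2277]
tcp_rot: [-1.803, -2.572, -0.0]
wrist_force: [-0.2, -0.1, 0.4]
opening: 0.034
grasp_force: 59.8
```

Request:
step_arm(
  commands=[
    [0.6,-0.06,-0.3,0,0,0,-0.1],
    [0.6,-0.12,-0.6,0,0,0,-0.2],
    [0.6,-0.19,-0.9,0,0,0,-0.3],
    [0.6,-0.19,-0.9,0,0,0,-0.3],
    [0.6,-0.19,-0.9,0,0,0,-0.3],
  ],
)

```text
clock: 30.2
ee_pos: [0.5658, -0.1255, 0.2278]
tcp_rot: [-2.09, -2.345, -0.001]
wrist_force: [0.1, 0.8, -0.5]
opening: 0.0343
grasp_force: 59.8
```

```bash
cat > fin.py <<'E'
from h import *
import sys
s=telemetry.read_state();f=viewer.grab_frame('wrist');save(f['frame'],sys.argv[1])
M=R.from_rotvec(s['tcp_rot']).as_matrix()
print(s['clock'],s['ee_pos'].round(4),'zaxis',M[:,2].round(4),'y',M[:,1].round(3),s['opening'],s['grasp_force'])
# rings by colour
hsv=cv2.cvtColor(cv2.resize(f['frame'],None,fx=4,fy=4,interpolation=cv2.INTER_CUBIC),cv2.COLOR_RGB2HSV)
m=cv2.inRange(hsv,(14,90,90),(30,255,255));m=cv2.morphologyEx(m,cv2.MORPH_CLOSE,cv2.getStructuringElement(2,(31,31)))
n,l,st,c=cv2.connectedComponentsWithStats(m);g=wproj(f,s,[.5612,-.1245,.042])
for i in range(1,n):
    p=(c[i]-1.5)/4
    if st[i,4]>150 and np.hypot(*(p-g))<80: print('ring',p.round(1),st[i,4],wonz(f,s,p,.042).round(4))
for d in nets.silhouettes('board','wrist')[:1]:
    cn=max(cv2.findContours(d['mask'].astype(np.uint8),0,1)[0],key=cv2.contourArea);b=cv2.boxPoints(cv2.minAreaRect(cn));print('board',d['p'],[wonz(f,s,q,.04).round(4).tolist() for q in b])
E
python3 fin.py v1
```

```text
30.2 [ 0.5658 -0.1255  0.2278] zaxis [-1.e-04  7.e-04 -1.e+00] y [0.993 0.115 0.   ] 0.03430655746128206 59.828528515063226
ring [291.7 167.1] 676 [ 0.536  -0.1141  0.042 ]
ring [339.5 167.3] 719 [ 0.5834 -0.1089  0.042 ]
ring [338.9 190. ] 625 [ 0.5859 -0.1324  0.042 ]
ring [292.2 190.4] 342 [ 0.5386 -0.1382  0.042 ]
board 0.94 [[0.5278, -0.1122, 0.04], [0.5896, -0.1052, 0.04], [0.5939, -0.1363, 0.04], [0.5304, -0.1437, 0.04]]
```

Request:
step_arm(
  commands=[
    [0.6,0,0.02,-0.3,0,0,0],
    [0.6,0,0.035,-0.6,0,0,0],
    [0.6,0,0.035,-0.9,0,0,0],
    [0.6,0,0.035,-0.98,0,0,0],
    [0.6,0,0.035,-0.98,0,0,0],
  ],
)

```text
clock: 30.8
ee_pos: [0.5658, -0.1196, 0.1289]
tcp_rot: [-2.083, -2.349, 0.002]
wrist_force: [0.5, -0.3, 0.9]
opening: 0.0345
grasp_force: 59.8
```

```bash
python3 fin.py v2; python3 - <<'E'
from h import *
s=telemetry.read_state();f=viewer.grab_frame('wrist');im=f['frame']
print('col321',im[215:330:2,321].max(1).tolist())
print('pred bottom +x edge', wproj(f,s,s['ee_pos']+R.from_rotvec(s['tcp_rot']).as_matrix()@[.0165,0,.03]))
E
```

```text
30.8 [ 0.5658 -0.1196  0.1289] zaxis [-2.5e-03  7.0e-04 -1.0e+00] y [ 0.993  0.119 -0.002] 0.034491703848463104 59.84757539816201
ring [279.  204.1] 880 [ 0.5364 -0.1135  0.042 ]
ring [346.7 205.9] 1295 [ 0.5833 -0.1091  0.042 ]
ring [280.2 236.1] 545 [ 0.539 -0.138  0.042]
board 0.82 [[0.529, -0.1442, 0.04], [0.5276, -0.1126, 0.04], [0.5898, -0.1059, 0.04], [0.5945, -0.137, 0.04]]
col321 [8, 6, 3, 4, 5, 4, 32, 16, 8, 13, 5, 3, 11, 6, 7, 4, 4, 3, 4, 8, 6, 109, 158, 130, 126, 124, 123, 124, 124, 126, 118, 101, 102, 103, 103, 102, 2, 6, 7, 12, 11, 10, 6, 9, 11, 11, 9, 7, 8, 7, 7, 9, 48, 105, 101, 100, 87, 41]
pred bottom +x edge [319.1787439  227.19170228]
```

Request:
step_arm(
  commands=[
    [0.6,0,-0.01,-0.15,0,0,0],
    [0.6,0,-0.015,-0.3,0,0,0],
    [0.6,0,-0.015,-0.4,0,0,0],
    [0.6,0,-0.015,-0.44,0,0,0],
    [0.6,0,-0.015,-0.44,0,0,0],
    [0.6,0,-0.015,-0.44,0,0,0],
    [0.6,0,-0.015,-0.44,0,0,0],
    [0.6,0,-0.015,-0.44,0,0,0],
  ],
)

```text
clock: 31.75
ee_pos: [0.5665, -0.122, 0.0862]
tcp_rot: [2.086, 2.349, 0.001]
wrist_force: [0.9, 0.6, -0.4]
opening: 0.0344
grasp_force: 59.8
```

```bash
python3 fin.py v3; python3 - <<'E'
from h import *
s=telemetry.read_state();print(s['ee_pos'],s['qd'].round(3),s['wrist_force'])
f=viewer.grab_frame('scene');
p=np.array([.566,-.122,.053])
print('scene loupe pred bottom/top',proj(f,p),proj(f,p+[0,0,.031]))
for c in('scene','top'):
    f=viewer.grab_frame(c)
    for l in('loupe','wipes_jar','swab_cup','bottle_clear','rosin_tin'):
        for d in nets.recognise(l,c)[:5]:
            if d['p']>.4: print(c,l,round(d['p'],2),(np.array(d['rect'])*[640,400,640,400]).round(0))
E
```

```text
31.75 [ 0.5665 -0.122   0.0862] zaxis [ 6.e-04  6.e-04 -1.e+00] y [0.993 0.118 0.001] 0.03436263001795623 59.847931461408734
ring [351.6 224.8] 685 [ 0.5832 -0.108   0.042 ]
ring [268.5 226.2] 351 [ 0.5366 -0.1146  0.042 ]
board 0.95 [[0.5283, -0.1132, 0.04], [0.5896, -0.1058, 0.04], [0.5934, -0.1275, 0.04], [0.5291, -0.1355, 0.04]]
[ 0.56644335 -0.12186766  0.08607642] [ 0.002  0.002 -0.001  0.    -0.001 -0.001 -0.001] [-0.12754859 -0.94109753 -0.58185922]
scene loupe pred bottom/top [369.6770645  230.57948921] [370.67364958 222.05200138]
scene loupe 0.79 [238. 190.  15.  17.]
scene loupe 0.65 [224. 168.  10.  24.]
scene loupe 0.61 [238. 151.  18.  19.]
scene loupe 0.6 [375. 226.   8.  14.]
scene wipes_jar 0.66 [316. 169.  27.  55.]
scene swab_cup 0.67 [296. 204.  27.  42.]
scene bottle_clear 0.97 [277. 233.  19.  37.]
scene rosin_tin 0.63 [224. 221.  23.  14.]
scene rosin_tin 0.47 [376. 226.   7.  18.]
top loupe 0.6 [247. 211.   9.  13.]
top loupe 0.48 [218. 164.  16.  13.]
top loupe 0.43 [223. 194.  17.  18.]
top wipes_jar 0.84 [304. 165.  22.  34.]
top swab_cup 0.68 [303. 208.  25.  24.]
top bottle_clear 0.47 [304. 239.  21.  15.]
top rosin_tin 0.6 [253. 239.  20.  12.]
```

Request:
step_arm(
  commands=[
    [0.6,0,0,-0.01,0,0,0],
    [0.6,0,0,-0.02,0,0,0],
    [0.6,0,0,-0.02,0,0,0],
    [0.6,0,0,-0.02,0,0,0],
    [0.6,0,0,-0.02,0,0,0],
    [0.6,0,0,-0.02,0,0,0],
  ],
)

```text
clock: 33.1
ee_pos: [0.5663, -0.1219, 0.0838]
tcp_rot: [-2.086, -2.349, -0.0]
wrist_force: [0.0, 0.1, -0.8]
opening: 0.0345
grasp_force: 59.8
```

```bash
python3 -c "
from h import *
s=telemetry.read_state();print(s['clock'],s['ee_pos'],s['qd'].round(3),s['wrist_force'],s['grasp_force'])
print(arm.job_done())"
```

```text
33.1 [ 0.56625998 -0.12193997  0.08379165] [-0.001 -0.002  0.001  0.002 -0.     0.001  0.001] [ 0.02218759  0.11304561 -0.76983098] 59.847766554448754
the job is handed in; nothing more can be done
None
```

The job is handed in at about 33 s, but no verdict came back. By my measurements the loupe is held still and upright about 1 cm above the chip and within about 1 mm of its centre, and the jar, cup, bottle and tin have not moved. I judged the board tight only from the camera (jaw stalled on the last turn, board square), because clamp force could not be measured.

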